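Shut the guarded bench valve with its ring key

TASK

Take the big steel ring key off its wooden rest and use it to shut the guarded valve: turn the square spindle clockwise until it comes firmly against its stop, lifting the key and reseating it for each short swing that the guard allows. Do not strain the valve past its stop, do not force the key against the guard and do not turn the spindle with the fingers. Then lay the key back on its rest as it was, and leave the glassware and bottles alone.

Things in the scene. Friction and masses are not known exactly. Their poses are not given: they have to be found in the camera images.
- valve_base: grey valve block bolted to the bench, about 116 x 120 mm, upright; origin under its centre on the bench, straight below the spindle's axis. Its own -x side is the open side of the guard (roughly towards the robot); a copper pipe leaves to its +x side.
- valve_axis (a point): point on the spindle's upright axis, 50 mm above the bench, on top of the fixed round steel collar (radius 24 mm) on which the key's ring rests when fully seated; axes as valve_base.
- guard: aluminium U-shaped guard fixed on the valve block, 8 mm walls, 44 to 97 mm above the bench, open above and towards valve_base -x. Side walls: inner faces 40 mm either side of the axis, ending 45 mm before it; back wall's inner face 37 mm behind it. The key's handle can swing about 34 degrees either side of valve_base -x. Origin on the axis, 44 mm above the bench.
- spindle: square brass spindle, turning on the valve's upright axis: 24 mm square, standing 16 mm above the collar (50 to 66 mm above the bench), its upper 6 mm tapering to 17 mm. Origin on the axis, on the collar. When shut, its flats lie parallel to valve_base x and y and the dark line on its top points to valve_base -x. Greased; it turns stiffly (about 0.7 N m) and stays where left.
- valve_turn (a joint): turn of the spindle in rad, growing clockwise seen from above: 0 fully open, 2.0 shut against a hard stop; starts at 0.1 to 0.6. At value q the spindle stands turned by 2.0 - q counter-clockwise from its shut position.
- key: big steel ring key, 0.3 to 0.4 kg, 218 mm long. Origin: ring centre, underside; handle along its -x, z up. Ring: outer radius 27, 16 thick; eight-point hole (two 26.5 mm squares at 45 degrees), so it fits the spindle every 45 degrees, also with the handle square to a flat, with 1.2 mm room all round and 6 degrees of play either way. Handle 16 wide, 14 high, underside level with the ring's. Mass centre 75 mm from ring centre.
- key_grip (a point): place to grip the key's handle across its 16 mm width: 115 mm from the ring's centre, 7 mm above the underside. The handle is straight and ends in a round boss (radius 13 mm) at 178 mm.
- key_rest: low wooden rest, fixed: 150 x 90 x 10 mm board with two crossbars 12 mm thick, 70 mm long (along its y), tops 36 mm above the bench, 55 mm either side of its centre along its x. Origin under its centre. The key lies on both bars along x, ring centre at about +100 mm in x, handle towards -x, the grip place between the bars.
- beaker_a: glass beaker, radius 43 mm, 130 mm tall; origin under its centre. Leave alone.
- beaker_b: another such beaker. Leave alone.
- wash_bottle: white bottle, radius 34 mm, 170 mm tall; origin under its centre. Leave alone.
- jar: amber jar, radius 30 mm, 80 mm tall; origin under its centre. Leave alone.
There are look-alikes about, which are no part of the job. What is shaped like the key but orange is not meant.

How it is judged:
On the way, in this order (a step that is already met when the one before it is completed fails the run):
1. the key is seated on the spindle, before the valve is much turned (distance between key and valve_axis below 0.006 m and angle between key's own z axis and vertical below 0.1 rad and value of joint valve_turn below 1.2 rad), for 0.1 s.
2. the valve is turned shut with the key on the spindle (horizontal distance between key and valve_axis below 0.006 m and z of key in the frame of valve_axis below 0.01 m and value of joint valve_turn above 1.94 rad), for 0.05 s.
At the end, for the whole second after the job is handed in: The spindle is within 0.06 rad of its stop (joint over 1.94), and the key is let go and at rest, lying level on both bars of its rest as at the start: ring centre 75 to 125 mm from the rest's centre along its x, underside 32 to 40 mm high, grip place within 30 mm of the rest's middle line (value of joint valve_turn above 1.94 rad and z of key in the frame of key_rest between 0.032 and 0.04 m and x of key in the frame of key_rest between 0.075 and 0.125 m and y of key_grip in the frame of key_rest between -0.03 and 0.03 m and angle between key's own z axis and vertical below 0.08 rad and linear speed of key below 0.02 m/s); the robot touches nothing.
It fails at once if the key is strained on the spindle (about 18 N or more pulled at the grip place, against some 6 N when the spindle turns freely) (contact force between key and spindle above 220 N).
It fails at once if the key is forced against the guard with more than 20 N (contact force between key and guard above 20 N).
It fails at once if the fingers or the arm touch the spindle (contact force between the arm and spindle above 2 N).
It fails at once if a beaker or bottle is moved more than 30 mm (distance of any of beaker_a, beaker_b, wash_bottle, jar from where it was at the start of the episode above 0.03 m).
It also fails if it takes over 72 s, if anything falls off the work surface, if the arm or the gripper's body presses on something with over 40 N, if the wrist force passes 120 N, or if a joint passes its speed limit or range.

ROBOT

A 6-joint arm with a two-finger parallel gripper is mounted at the origin on the work surface. World frame = base frame: x ahead of the robot, y to its left, z up, the work surface at z = 0. Lengths are in m, angles in rad, forces in N, time in s.
With the tool pointing down it reaches from about 0.3 to 0.75 m from the base axis. Payload 8.5 kg.
Tool frame: the origin (TCP) lies at the very end of the fingers, on their centre line; the grasp point (between the pads) lies 19 mm behind it; z points along the fingers, y is the direction in which the jaws open and shut (so a half turn about z gives the same grasp; the last joint's range is limited). The gripper opens to 85 mm and grips with 20 to 120 N. Pads are 22 mm wide; open, the fingers measure 114 mm over their backs; the gripper's body (76 mm by 85 mm) begins 54 mm behind the grasp point. The pads swing forward as they close: fully open they stand 13 mm farther back than shut.
Start: joints at [0.95, 0.381, 1.297, -0, 1.464, -0.215], TCP at [0.217, 0.505, 0.231] pointing down, gripper open.
Joint ranges: [-3.11, 3.11], [-0.89, 2.33], [0.22, 2.48], [-1.42, 4.56], [0.17, 2.85], [-2.88, 2.88]. Speed limits (rad/s): [2.39, 2.39, 3.14, 3.14, 3.14, 3.14].

INTERFACE

Orientations are given as [roll, pitch, yaw] about the fixed x, y, z axes, in that order (R = Rz(yaw) Ry(pitch) Rx(roll)).
In Python, from cell import r gives the robot as it stands. The module is installed in compiled form; this text tells all that it offers.
- The arm moves only by the tool carry_out, never from a script. Its arguments are lists of equal length, an entry for each row: "jaw": the closure, from 0 (fully open) to 1 (shut); "xyz": the shift along the tool's x, y, z in mm, a list of three; "rotation": the turn, a rotation vector about the tool's x, y, z in degrees, a list of three. A call has 1 to 8 rows; each row is the pose to reach, as a shift and turn from the pose measured when the call began, along the tool's axes at that moment; what a row does not reach only later rows make up. A row lasts 1/10 s, in which the tool goes at most 50 mm and 8.59 degrees, less where a joint would pass 70% of its speed; a pose out of reach is approached as far as the arm can. A call with a gripper value outside its range is refused whole. The fingers move at their own pace and stop on an object; "force" is the grip in N (left out, the last holds). Time passes only in rows, so rows that repeat a pose let the fingers close. It gives the time, the measured TCP pose, the force and the opening at its end, in the units of the state.
- r.observe(): the state, without advancing time (a new reading comes with each control period).
- r.grab_frame(name): name is "scene" or "top" or "wrist"; returns a dict with "color" (384x512x3 uint8, red, green, blue), "camera_matrix" (3x3 intrinsics, pixels), "dist" ([k1, k2, p1, p2, k3] as OpenCV has them; the pictures are not rectified), "world_to_cam" (4x4, takes a point from world to camera coordinates); the wrist camera has in their place "T_tool_cam" (4x4, takes a point from camera to tool coordinates, whose origin is the TCP and whose axes are the flange's). Camera axes: x right, y down, z forward; pixel columns grow to the right and rows downward; lengths in m; the calibration is good to about 2 mm. A picture is of the moment at which its call begins: read the wrist's pose just before it. There is no depth.
- r.finish_job(): hands the job in, once; it reports no verdict.
The state is a dict: "time": time; "qpos": joint angles; "joint_velocities": joint speeds; "joint_efforts": joint torques, N m; "position": TCP position; "tcp_rot": TCP orientation; "ft_force": force on the tool from outside, world axes, zero at the start; "moment": the same for the moment, N m; "gripper_width": opening from 0.0 (shut) to 1.0 (fully open).
Only numpy, scipy, OpenCV 4.12 (cv2) and the standard library are available. Lean on these libraries where they do the work, as an engineer would, in place of code of your own. Each camera call takes 0.05 s, during which the arm holds its last target.

## Working session

There is one attempt and no reset: what is moved stays moved. The work goes in short steps, Python scripts to look and compute and a tool call to move; the robot and the scene stay as the last step left them, time stands still between calls to the robot, and variables do not carry over. Pictures are saved under pics/ and viewed, and the job is handed in when it is done.

Besides the shell and the picture viewer there is one more tool, called after ">>>" by a JSON object that holds its "op" and its "data". carry_out: Moves the arm, as the interface text tells. Its arguments: {"type":"object","properties":{"jaw":{"type":"array","items":{"type":"number"}},"xyz":{"type":"array","items":{"type":"array","items":{"type":"number"}}},"rotation":{"type":"array","items":{"type":"array","items":{"type":"number"}}},"force":{"type":"number"}},"required":["jaw","xyz","rotation"]}

```bash
mkdir -p pics; ls
cat > h.py <<'E'
import numpy as np, cv2, json
from cell import r
from scipy.spatial.transform import Rotation as Rn
def snap(n,f):
    d=r.grab_frame(n); cv2.imwrite(f'pics/{f}.png',d['color'][:,:,::-1]); 
    np.savez(f'{f}.npz',**{k:np.array(v) for k,v in d.items()}); return d
E
python3 - <<'E'
from h import *
print(r.observe())
for n in('scene','top'):
    d=snap(n,n+'0'); print(n,d['camera_matrix'],d['dist'],d['world_to_cam'])
print(r.observe()['time'])
E
```

```text
pics
{'time': 0.0, 'qpos': array([ 9.49745332e-01,  3.81225860e-01,  1.29828164e+00,  2.01994084e-05,
        1.46360591e+00, -2.15257692e-01]), 'joint_velocities': array([-0.00057218,  0.00109849,  0.00124131,  0.00073582, -0.0001984 ,
       -0.00043146]), 'joint_efforts': array([-8.47374722e-04, -4.48458552e+01, -2.31283361e+01, -1.65593242e-04,
        4.76016270e-03,  4.18957507e-05]), 'position': array([0.21690903, 0.50509562, 0.23068871]), 'tcp_rot': array([-3.14011129e+00, -3.44447419e-04,  2.73579692e+00]), 'ft_force': array([-0.61302607,  0.4432107 ,  0.40157506]), 'moment': array([-0.00406178, -0.00261308, -0.01088825]), 'gripper_width': 1.0015430796297746}
scene [[429.03329793   0.         255.43042569]
 [  0.         429.03329793 195.81507547]
 [  0.           0.           1.        ]] [0.03613068 0.         0.         0.         0.        ] [[ 0.6700524   0.74229691 -0.00500738 -0.34571998]
 [ 0.59922429 -0.54486124 -0.58656327 -0.23052376]
 [-0.43813243  0.39002758 -0.80988793  1.57595178]
 [ 0.          0.          0.          1.        ]]
top [[494.7161996    0.         254.30068069]
 [  0.         494.7161996  187.43499184]
 [  0.           0.           1.        ]] [-0.15057762  0.          0.          0.          0.        ] [[ 0.01139902 -0.99990753  0.00741517  0.01576273]
 [-0.99633403 -0.01198643 -0.08470432  0.49110578]
 [ 0.08478537 -0.00642244 -0.99637854  1.6149721 ]
 [ 0.          0.          0.          1.        ]]
0.1
```

View pics/scene0.png

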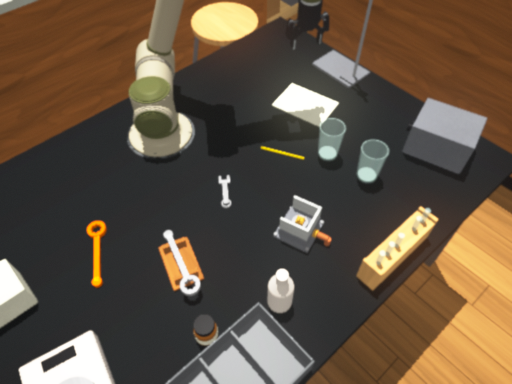

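View pics/top0.png

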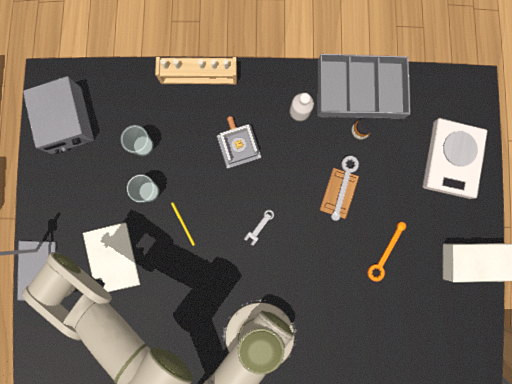

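The top view shows the following:
- The steel ring key is on the wooden rest, with its ring at about (349,163) and its boss at (336,216).
- The look-alikes are the orange key at (376,272)-(402,227) and the small open spanner at (260,227).
- The valve is at (239,145). The beakers are at (137,140) and (143,188), the wash bottle at (302,106) and the jar at (361,129).

I choose the steel one on the rest and check it in a close crop.

Run:
```python
import cv2,numpy as np
t=cv2.imread('pics/top0.png');
a=cv2.resize(t[145:230,310:370],None,fx=6,fy=6,interpolation=cv2.INTER_CUBIC)
b=cv2.resize(t[110:175,210:270],None,fx=6.5,fy=6.5,interpolation=cv2.INTER_CUBIC)
c=np.zeros((520,760,3),np.uint8);c[:a.shape[0],:a.shape[1]]=a;c[:b.shape[0],365:365+b.shape[1]]=b
cv2.imwrite('pics/crop0.png',c)
s=cv2.imread('pics/scene0.png')
a=cv2.resize(s[220:305,150:215],None,fx=5,fy=5,interpolation=cv2.INTER_CUBIC)
b=cv2.resize(s[190:260,265:340],None,fx=5,fy=5,interpolation=cv2.INTER_CUBIC)
c=np.zeros((520,760,3),np.uint8);c[:a.shape[0],:a.shape[1]]=a;c[:b.shape[0],365:365+b.shape[1]]=b
cv2.imwrite('pics/crop1.png',c)
```

```text
(no output)
```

View pics/crop0.png

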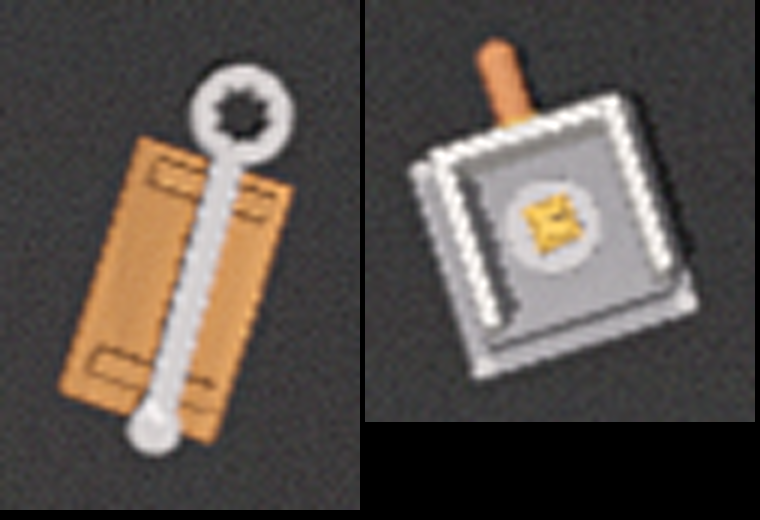

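View pics/crop1.png

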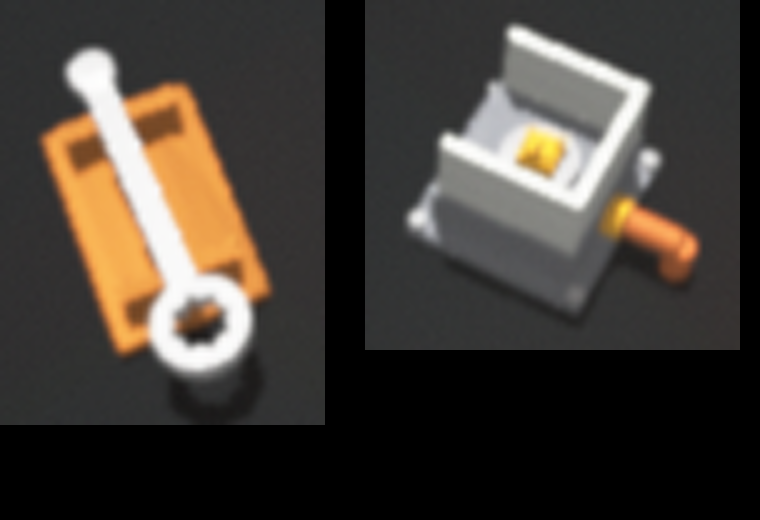

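The crop confirms a steel key with an eight-point ring hole lying on the wooden rest. The ring centre is near (350,164) and the boss near (335,216). The spindle centre is near (239,144). Next I measure them.

```bash
cat >> h.py <<'E'
def ray(d,uv,T=None):
    """T: world_from_cam"""
    uv=np.array(uv,float).reshape(-1,1,2)
    n=cv2.undistortPoints(uv,d['camera_matrix'],d['dist'])[:,0]
    v=np.c_[n,np.ones(len(n))]
    if T is None: T=np.linalg.inv(d['world_to_cam'])
    return T[:3,3],v@T[:3,:3].T
def onplane(d,uv,z,T=None):
    o,v=ray(d,uv,T); z=np.broadcast_to(z,len(v))
    return o+v*((z-o[2])/v[:,2])[:,None]
def tri(d1,u1,d2,u2):
    A=np.zeros((3,3));b=np.zeros(3)
    for d,u in((d1,u1),(d2,u2)):
        o,v=ray(d,[u]);v=v[0]/np.linalg.norm(v[0]);P=np.eye(3)-np.outer(v,v);A+=P;b+=P@o
    return np.linalg.solve(A,b)
def wTc(st,d):
    T=np.eye(4);T[:3,:3]=Rn.from_euler('xyz',st['tcp_rot']).as_matrix();T[:3,3]=st['position'];return T@d['T_tool_cam']
def wsnap(f):
    st=r.observe(); d=snap('wrist',f); T=wTc(st,d); np.savez(f'{f}.npz',T=T,**{k:np.array(v) for k,v in d.items()}); return st,d,T
E
python3 - <<'E'
from h import *
t=np.load('top0.npz');s=np.load('scene0.npz')
def comp(d,box,lo,hi):
    x0,y0,x1,y1=box; im=cv2.cvtColor(d['color'],cv2.COLOR_RGB2HSV); m=cv2.inRange(im,lo,hi)[y0:y1,x0:x1]
    n,l,st,c=cv2.connectedComponentsWithStats(m); i=1+np.argmax(st[1:,4]); return (l==i).astype(np.uint8),st[i],c[i]+[x0,y0]
# key
for d,box in((t,(310,145,370,230)),(s,(150,220,215,305))):
    m,st,c=comp(d,box,(0,0,150),(180,60,255)); print(st,c)
    cs,h=cv2.findContours(m,cv2.RETR_CCOMP,cv2.CHAIN_APPROX_NONE)
    for q,k in zip(cs,h[0]):
        if k[3]>=0 and len(q)>8: M=cv2.moments(q); print('hole',M['m10']/M['m00']+box[0],M['m01']/M['m00']+box[1],len(q))
for d,box in((t,(225,130,255,160)),(s,(285,205,315,235))):
    m,st,c=comp(d,box,(18,110,120),(35,255,255)); print('spin',st,c)
print('ring',onplane(t,[[350.1,163.8]],.052),'boss',onplane(t,[[335.4,215.8]],.050))
print('spin',onplane(t,[[238.8,144.2]],.064))
print('rest corners',onplane(t,np.array([[140,137],[292,187],[213,442],[60,392]])/6+[309.6,144.6],.010))
print('guard top corners',onplane(t,(np.array([[433,150],[618,97],[672,270],[495,325]])-[365,0])/6.5+[209.6,109.6],.097))
E
```

```text
[ 21  11  28  65 435] [343.75632184 185.48505747]
hole 350.1223628691983 163.8987341772152 28
[ 13  10  37  65 584] [181.48972603 265.6489726 ]
hole 189.56087824351297 284.1956087824351 29
spin [10 10  8  9 44] [238.38636364 143.81818182]
spin [11 11  9  9 54] [299.74074074 220.09259259]
ring [[ 0.5698343  -0.29170565  0.052     ]] boss [[ 0.39905392 -0.24292761  0.05      ]]
spin [[0.62745704 0.07371707 0.064     ]]
rest corners [[ 0.56237474 -0.24178656  0.01      ]
 [ 0.53539387 -0.32775648  0.01      ]
 [ 0.39228122 -0.28246784  0.01      ]
 [ 0.41926757 -0.19675326  0.01      ]]
guard top corners [[0.65829692 0.13316616 0.097     ]
 [0.68582838 0.04275707 0.097     ]
 [0.60012302 0.01529292 0.097     ]
 [0.57196735 0.10127519 0.097     ]]
```

Run:
```python
from h import *
st,d,T=wsnap('w0'); print(d['T_tool_cam'],d['camera_matrix'],d['dist']); print(T)
```

```text
[[-5.16097394e-04 -9.52499619e-01 -3.04539339e-01  7.66484563e-02]
 [ 9.99999178e-01 -8.48978752e-04  9.60647543e-04 -4.66912347e-04]
 [-1.17356385e-03 -3.04538593e-01  9.52499274e-01 -1.42288128e-01]
 [ 0.00000000e+00  0.00000000e+00  0.00000000e+00  1.00000000e+00]] [[298.73709798   0.         252.91080602]
 [  0.         298.73709798 188.82002445]
 [  0.           0.           1.        ]] [0.0191723 0.        0.        0.        0.       ]
[[ 3.95229286e-01  8.75030299e-01  2.79492017e-01  1.46472558e-01]
 [ 9.18582498e-01 -3.76464844e-01 -1.20334597e-01  5.35109653e-01]
 [-7.74996996e-05  3.04296232e-01 -9.52577449e-01  3.73077295e-01]
 [ 0.00000000e+00  0.00000000e+00  0.00000000e+00  1.00000000e+00]]
```

View pics/w0.png

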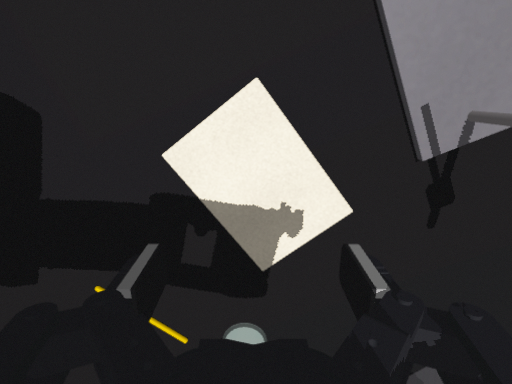

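```bash
cat >> h.py <<'E'
def go(x,y,z,yawdeg):
    st=r.observe(); R=Rn.from_euler('xyz',st['tcp_rot']); Rt=Rn.from_euler('xyz',[180,0,yawdeg],degrees=True)
    s=R.inv().apply(np.array([x,y,z])-st['position'])*1000; w=(R.inv()*Rt).as_rotvec(degrees=True)
    print('t',round(st['time'],2),'shift',s.round(1),'rot',w.round(2),'F',st['ft_force'].round(1),'w',round(st['gripper_width'],3))
E
python3 - <<'E'
from h import *
go(.589,.061,.231,18)
E
```

```text
t 0.15 shift [-517.1 -261.2    0. ] rot [-4.0000e-02  7.0000e-02  1.3875e+02] F [ 0.3 -0.3 -0.2] w 0.999
```

>>> {"op": "carry_out", "data": {"jaw": [0, 0, 0, 0, 0, 0, 0, 0], "xyz": [[-258, -130, 0], [-258, -130, 0], [-258, -130, 0], [-258, -130, 0], [-258, -130, 0], [-258, -130, 0], [-258, -130, 0], [-258, -130, 0]], "rotation": [[0, 0, 69], [0, 0, 69], [0, 0, 69], [0, 0, 69], [0, 0, 69], [0, 0, 69], [0, 0, 69], [0, 0, 69]]}}

```text
time: 0.95
position: [0.4034, 0.2828, 0.2307]
tcp_rot: [-3.14, 0.001, 1.527]
ft_force: [0.7, -0.1, -0.0]
gripper_width: 1.001
```

Run:
```python
from h import *
go(.589,.061,.231,18)
```

```text
t 0.95 shift [-213.4  195.1   -0.3] rot [-2.000e-02  1.000e-01  6.949e+01] F [ 0.7 -0.1 -0. ] w 1.001
```

>>> {"op": "carry_out", "data": {"jaw": [0, 0, 0, 0, 0, 0, 0, 0], "xyz": [[-213, 195, 0], [-213, 195, 0], [-213, 195, 0], [-213, 195, 0], [-213, 195, 0], [-213, 195, 0], [-213, 195, 0], [-213, 195, 0]], "rotation": [[0, 0, 69.5], [0, 0, 69.5], [0, 0, 69.5], [0, 0, 69.5], [0, 0, 69.5], [0, 0, 69.5], [0, 0, 69.5], [0, 0, 69.5]]}}

```text
time: 1.75
position: [0.5894, 0.0602, 0.2298]
tcp_rot: [-3.142, 0.003, 0.328]
ft_force: [-0.5, -0.3, -0.1]
gripper_width: 1.001
```

>>> {"op": "carry_out", "data": {"jaw": [0, 0], "xyz": [[0, 0, 0], [0, 0, 0]], "rotation": [[0, 0, 1], [0, 0, 1]]}}

```text
time: 1.95
position: [0.5893, 0.0601, 0.2294]
tcp_rot: [-3.141, 0.003, 0.313]
ft_force: [0.1, 1.1, 0.0]
gripper_width: 0.998
```

Run:
```python
from h import *
go(.589,.061,.231,18)
wsnap('w1')
```

```text
t 1.95 shift [ 0.  -0.9 -1.6] rot [-0.01  0.2  -0.07] F [0.1 1.1 0. ] w 0.998
```

View pics/w1.png

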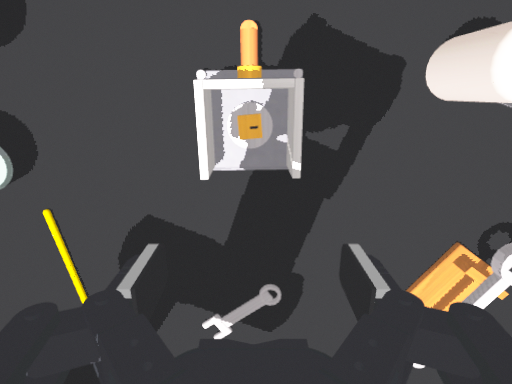

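The view shows the spindle at about (250,127), with its dark line pointing right (valve -y), so it stands roughly 90° from shut. The guard is upright in the image. I'll measure these precisely.

Run:
```python
from h import *
d=np.load('w1.npz');T=d['T'];im=d['color']
hsv=cv2.cvtColor(im,cv2.COLOR_RGB2HSV)
c=im[50:200,180:320];cv2.imwrite('pics/w1c.png',cv2.resize(c,None,fx=5,fy=5,interpolation=cv2.INTER_NEAREST)[:600,:,::-1])
m=cv2.inRange(hsv,(8,120,60),(35,255,255))[105:150,225:275]
n,l,st,ce=cv2.connectedComponentsWithStats(m);i=1+np.argmax(st[1:,4]);print(st[i],ce[i]+[225,105])
cs,_=cv2.findContours((l==i).astype(np.uint8),0,2);h=cv2.convexHull(cs[0])
print(cv2.minAreaRect(h))
```

```text
[ 13   9  24  25 540] [249.55925926 126.0537037 ]
((24.511760711669922, 21.152942657470703), (24.006004333496094, 22.77886199951172), 85.60128784179688)
```

View pics/w1c.png

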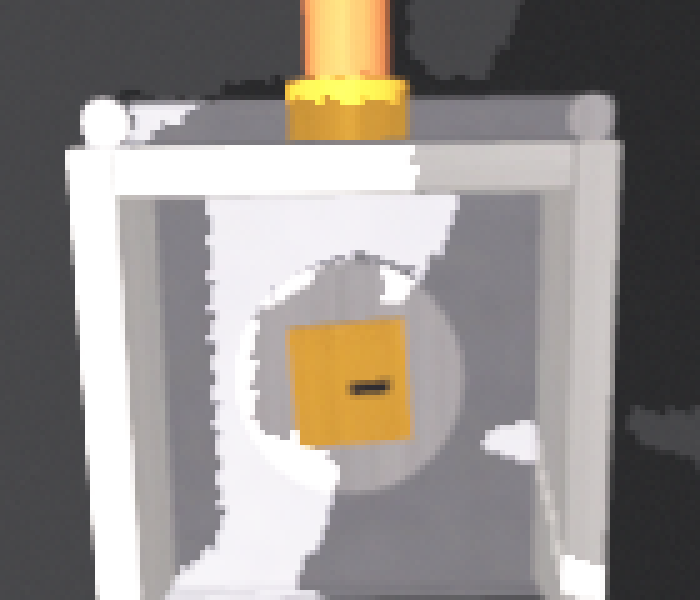

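Run:
```python
from h import *
d=np.load('w1.npz');T=d['T']
f=lambda p:np.array(p)/5.+[179.9,49.9]
def P(p,z): return onplane(d,f(p),z,T)
col=P([[235,372],[465,372],[350,250],[350,495]],.05);print('collar',col.round(4),(col[:2].mean(0)+0)[:2],col[2:].mean(0)[:2])
print('line',P([[350,388],[390,386]],.066).round(4))
q=P([[288,328],[403,318],[412,440],[300,446]],.06);print('sq',q.round(4),q.mean(0))
e=np.roll(q,-1,0)-q;print(np.degrees(np.arctan2(e[:,1],e[:,0])),np.linalg.norm(e,axis=1))
g=P([[66,150],[622,140]],.097);e=g[0]-g[1];print('guard back',g,np.linalg.norm(e),np.degrees(np.arctan2(e[1],e[0]))-90)
g=P([[118,195],[553,190],[150,600],[570,550]],.097);print(g)
print('cam',T[:3,3])
# guard contour: fit lines on the full picture
im=d['color'];cv2.imwrite('pics/w1d.png',cv2.resize(im[120:200,180:320],None,fx=5,fy=5,interpolation=cv2.INTER_NEAREST)[:,:,::-1])
```

```text
collar [[0.6258 0.0999 0.05  ]
 [0.6407 0.0537 0.05  ]
 [0.6567 0.0843 0.05  ]
 [0.6083 0.0688 0.05  ]] [0.63324875 0.0767774 ] [0.63253429 0.07654697]
line [[0.6318 0.0761 0.066 ]
 [0.6347 0.0686 0.066 ]]
sq [[0.6387 0.0916 0.06  ]
 [0.6478 0.07   0.06  ]
 [0.625  0.0605 0.06  ]
 [0.6167 0.0823 0.06  ]] [0.63204533 0.07611005 0.06      ]
[ -67.26563371 -157.29437817  110.96696839   22.9475146 ] [0.02339283 0.02465152 0.02330251 0.02393299]
guard back [[0.65856819 0.13568242 0.097     ]
 [0.68951972 0.0451238  0.097     ]] 0.09570193312590594 18.869633635148077
[[0.65425052 0.12528983 0.097     ]
 [0.67828357 0.05360309 0.097     ]
 [0.58595299 0.10084777 0.097     ]
 [0.61944629 0.02859816 0.097     ]]
cam [0.66530105 0.08328738 0.37146489]
```

View pics/w1d.png

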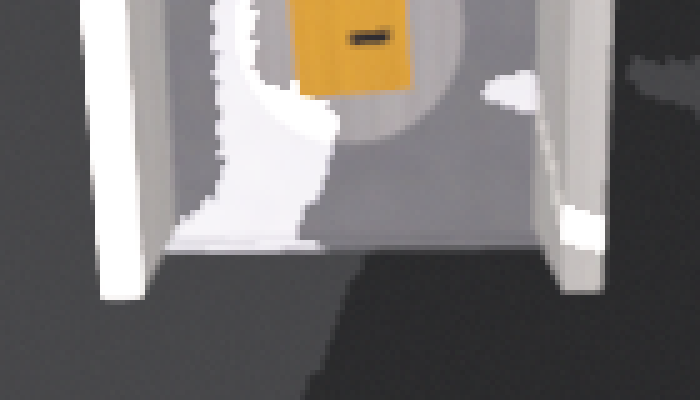

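Run:
```python
from h import *
d=np.load('w1.npz');T=d['T']
f=lambda p:np.array(p)/5.+[179.9,119.9]
g=onplane(d,f([[98,300],[605,292],[146,300],[560,292]]),.097,T);print(g)
for a,b in((0,[.65856819,.13568242]),(1,[.68951972,.0451238])):
    e=np.array(b)-g[a,:2];print(np.linalg.norm(e),np.degrees(np.arctan2(e[1],e[0])))
e=g[0]-g[1];print(np.linalg.norm(e),np.degrees(np.arctan2(e[1],e[0]))-90)
c=(g[0]+g[1])/2
print('center x',c, )
go(.4596,-.2604,.231,-15.9)
```

```text
[[0.57338508 0.10769335 0.097     ]
 [0.60470679 0.01602507 0.097     ]
 [0.57620978 0.09896612 0.097     ]
 [0.60206821 0.02418859 0.097     ]]
0.08966353953700172 18.189246656016802
0.08966587072500348 18.936740571155827
0.09687168684646326 18.86454988695253
center x [0.58904594 0.06185921 0.097     ]
t 2.0 shift [-222.2  265.    -0.7] rot [ 0.05  0.18 33.86] F [ 0.4  0.  -1.2] w 0.999
```

>>> {"op": "carry_out", "data": {"jaw": [0, 0, 0, 0, 0, 0, 0, 0], "xyz": [[-222, 265, 0], [-222, 265, 0], [-222, 265, 0], [-222, 265, 0], [-222, 265, 0], [-222, 265, 0], [-222, 265, 0], [-222, 265, 0]], "rotation": [[0, 0, 34], [0, 0, 34], [0, 0, 34], [0, 0, 34], [0, 0, 34], [0, 0, 34], [0, 0, 34], [0, 0, 34]]}}

```text
time: 2.8
position: [0.458, -0.2645, 0.2302]
tcp_rot: [3.139, 0.003, -0.282]
ft_force: [0.3, 0.6, 0.2]
gripper_width: 1.002
```

Run:
```python
from h import *
go(.4596,-.2604,.231,-15.9)
wsnap('w2')
```

```text
t 2.8 shift [ 0.4 -4.3 -0.8] rot [ 0.17  0.16 -0.28] F [0.3 0.6 0.2] w 1.002
```

View pics/w2.png

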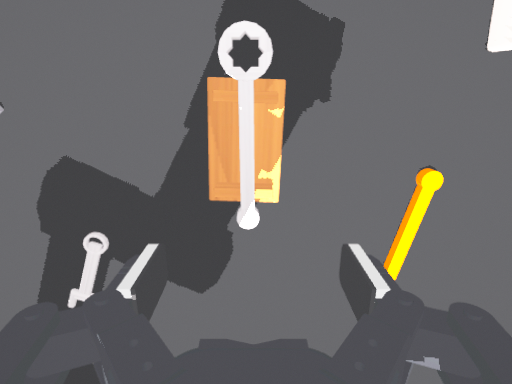

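The view shows the steel key on its rest, with the ring at (245,52) and the boss at (248,217). The orange key is off to the right at (430,180). I'll measure the key with this camera.

Run:
```python
from h import *
d=np.load('w2.npz');T=d['T'];im=d['color']
hsv=cv2.cvtColor(im,cv2.COLOR_RGB2HSV)
m=cv2.inRange(hsv,(0,0,110),(180,60,255));m[:, :200]=0;m[:,300:]=0;m[235:]=0
n,l,st,ce=cv2.connectedComponentsWithStats(m);i=1+np.argmax(st[1:,4]);print(st[i])
mm=(l==i).astype(np.uint8)
cs,h=cv2.findContours(mm,cv2.RETR_CCOMP,cv2.CHAIN_APPROX_NONE)
for q,k in zip(cs,h[0]):
    if len(q)>30: M=cv2.moments(q);print(k,len(q),M['m10']/M['m00'],M['m01']/M['m00'])
# handle midline
rows=np.arange(90,200,5);mid=[[np.mean(np.where(mm[y])[0]),y] for y in rows]
H=onplane(d,mid,.050,T)
hole=[[M0['m10']/M0['m00'],M0['m01']/M0['m00']] for q,k in zip(cs,h[0]) if k[3]>=0 and len(q)>30 for M0 in[cv2.moments(q)]]
R=onplane(d,hole,.052,T);print('ring',R)
p=np.polyfit(H[:,0],H[:,1],1);print('handle slope deg',np.degrees(np.arctan(p[0])),'resid of ring',np.polyval(p,R[0,0])-R[0,1])
print('H',H[[0,-1]], onplane(d,[[248,217.]],.05,T))
cor=onplane(d,[[208,78],[285,79],[279,203],[209,200]],.01,T);print('rest',cor,cor.mean(0))
e=(cor[0]+cor[1]-cor[2]-cor[3]);print(np.degrees(np.arctan2(e[1],e[0])))
```

```text
[ 217   20   83  215 7121]
[-1 -1  1 -1] 725 258.3333997299869 135.25888055242015
[-1 24 -1  0] 104 245.128125 52.546458333333334
ring [[ 0.57172296 -0.29033344  0.052     ]]
handle slope deg 2.1964933016355563 resid of ring 0.011751821804029672
H [[ 0.53847042 -0.28071067  0.05      ]
 [ 0.42110349 -0.27742031  0.05      ]] [[ 0.40272722 -0.24315662  0.05      ]]
rest [[ 0.56309315 -0.24276143  0.01      ]
 [ 0.53769852 -0.32642227  0.01      ]
 [ 0.39394897 -0.2818284   0.01      ]
 [ 0.42320885 -0.19619572  0.01      ]] [ 0.47948737 -0.26180195  0.01      ]
-17.817341752309773
```

Run:
```python
from h import *
go(.4609,-.2594,.10,-15.7)
```

```text
t 2.85 shift [  1.5  -3.4 130.2] rot [ 0.1   0.16 -0.41] F [ 0.4  0.4 -0.3] w 1.007
```

>>> {"op": "carry_out", "data": {"jaw": [0, 0, 0, 0, 0], "xyz": [[1.5, -3.4, 40], [1.5, -3.4, 80], [1.5, -3.4, 115], [1.5, -3.4, 130], [1.5, -3.4, 130]], "rotation": [[0, 0, -0.4], [0, 0, -0.4], [0, 0, -0.4], [0, 0, -0.4], [0, 0, -0.4]]}}

```text
time: 3.35
position: [0.4606, -0.2574, 0.0984]
tcp_rot: [-3.141, 0.007, -0.271]
ft_force: [-0.0, 0.2, -0.2]
gripper_width: 0.998
```

Run:
```python
from h import *
go(.4609,-.2594,.024,-15.7)
wsnap('w3')
```

```text
t 3.35 shift [ 1.3  1.8 74.4] rot [-0.03  0.38  0.18] F [-0.   0.2 -0.2] w 0.998
```

View pics/w3.png

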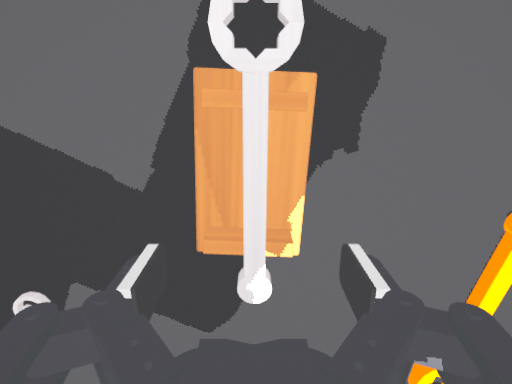

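The handle runs straight up the middle at column 255, centred between the pads at 158 and 348. I'll descend and grip.

>>> {"op": "carry_out", "data": {"jaw": [0, 0, 0, 0, 0], "xyz": [[1.3, 1.8, 30], [1.3, 1.8, 55], [1.3, 1.8, 68], [1.3, 1.8, 74], [1.3, 1.8, 74]], "rotation": [[0, 0.3, 0.2], [0, 0.3, 0.2], [0, 0.3, 0.2], [0, 0.3, 0.2], [0, 0.3, 0.2]]}}

```text
time: 3.9
position: [0.4622, -0.2602, 0.0266]
tcp_rot: [3.14, -0.002, -0.274]
ft_force: [-0.1, -0.6, 0.3]
gripper_width: 0.998
```

>>> {"op": "carry_out", "data": {"jaw": [0.4, 0.7, 0.8, 0.9, 1, 1, 1, 1], "xyz": [[0, 0, 0], [0, 0, 0], [0, 0, 0], [0, 0, 0], [0, 0, 0], [0, 0, 0], [0, 0, 0], [0, 0, 0]], "rotation": [[0, 0, 0], [0, 0, 0], [0, 0, 0], [0, 0, 0], [0, 0, 0], [0, 0, 0], [0, 0, 0], [0, 0, 0]], "force": 60}}

```text
time: 4.7
position: [0.4623, -0.2603, 0.027]
tcp_rot: [3.14, -0.003, -0.274]
ft_force: [-1.2, 0.9, 5.8]
gripper_width: 0.172
```

Run:
```python
from h import *
go(.4609,-.2594,.024,-15.7)
print(r.observe()['moment'])
```

```text
t 4.7 shift [-1.6 -0.5  3. ] rot [ 0.09 -0.15  0.02] F [-1.2  0.9  5.8] w 0.172
[0.22525457 0.21508426 0.14190912]
```

>>> {"op": "carry_out", "data": {"jaw": [1, 1, 1, 1, 1, 1, 1, 1], "xyz": [[0, 0, 0], [0, 0, 0], [0, 0, -10], [0, 0, -35], [0, 0, -70], [0, 0, -95], [0, 0, -105], [0, 0, -105]], "rotation": [[0, 0, 0], [0, 0, 0], [0, 0, 0], [0, 0, 0], [0, 0, 0], [0, 0, 0], [0, 0, 0], [0, 0, 0]], "force": 100}}

```text
time: 5.5
position: [0.4622, -0.2601, 0.1328]
tcp_rot: [3.139, -0.004, -0.274]
ft_force: [0.3, -0.4, -4.5]
gripper_width: 0.161
```

Run:
```python
from h import *
go(.4609,-.2594,.024,-15.7)
wsnap('w4')
```

```text
t 5.5 shift [ -1.9  -0.6 108.8] rot [ 0.13 -0.22  0.03] F [ 0.3 -0.4 -4.5] w 0.161
```

View pics/w4.png

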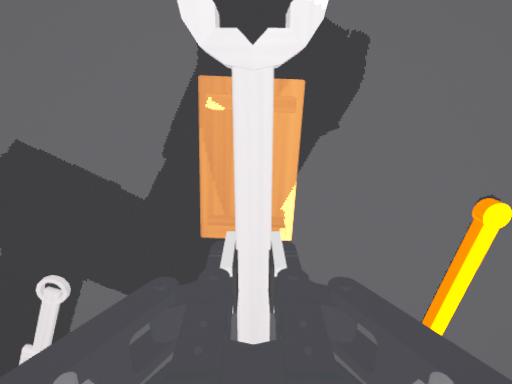

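Run:
```python
from h import *
d=np.load('w4.npz');im=d['color']
cv2.imwrite('pics/w4c.png',cv2.resize(im[0:110,170:340],None,fx=4.5,fy=4.5,interpolation=cv2.INTER_NEAREST)[:,:,::-1])
Tt=d['T_tool_cam']
def tp(uv,z):return (onplane(d,uv,z,Tt)*1000).round(1)
print(tp([[255,69]],-.025),tp([[178,0],[328,0]],-.025),tp([[217,0],[291,0]],-.025),tp([[253,45]],-.025))
print('handle sides',tp([[233.5,90],[272,90],[237,225],[270.5,225]],-.023))
```

```text
[[ 87.8   1.3 -25. ]] [[109.4 -25.  -25. ]
 [109.4  26.1 -25. ]] [[109.5 -11.7 -25. ]
 [109.5  13.5 -25. ]] [[ 95.7   0.6 -25. ]]
handle sides [[ 80.6  -6.8 -23. ]
 [ 80.6   7.7 -23. ]
 [ 24.7  -6.5 -23. ]
 [ 24.7   8.2 -23. ]]
```

View pics/w4c.png

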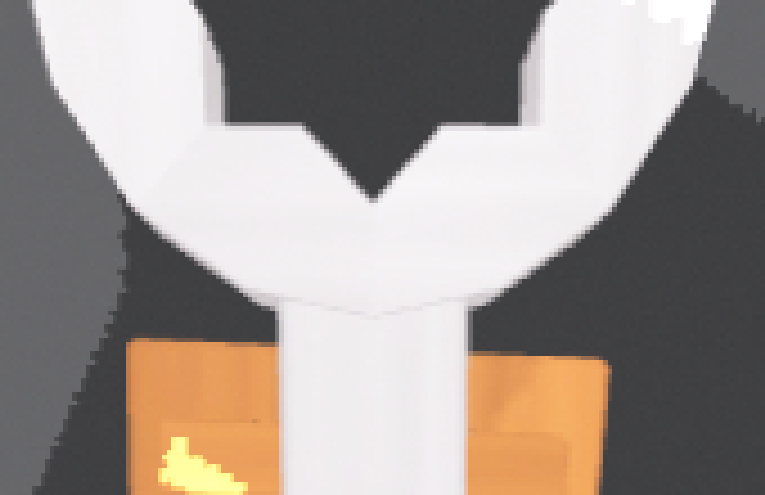

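Run:
```python
from h import *
t=np.load('top0.npz');s=np.load('scene0.npz')
print('bottle cap tri',tri(t,(305,98),s,(282,273)), onplane(t,[[301,112]],.08))
print('jar',onplane(t,[[361,129]],.07))
go(.5253,.0332,.15,22.2)
```

```text
bottle cap tri [ 0.75523025 -0.1286914   0.17540203] [[ 0.73344221 -0.12690655  0.08      ]]
jar [[ 0.68296193 -0.32541546  0.07      ]]
t 5.55 shift [ -17.9 -299.2  -18.9] rot [  0.1   -0.07 -37.88] F [-0.3  0.8 -3.8] w 0.163
```

>>> {"op": "carry_out", "data": {"jaw": [1, 1, 1, 1, 1, 1, 1, 1], "xyz": [[-2, -25, -10], [-6, -65, -18], [-10, -110, -19], [-14, -160, -19], [-16, -210, -19], [-18, -255, -19], [-18, -290, -19], [-18, -299, -19]], "rotation": [[0, 0, -4], [0, 0, -10], [0, 0, -16], [0, 0, -22], [0, 0, -28], [0, 0, -33], [0, 0, -37], [0, 0, -38]]}}

```text
time: 6.35
position: [0.5247, 0.0364, 0.1482]
tcp_rot: [-3.141, 0.002, 0.395]
ft_force: [-0.9, 0.0, -4.8]
gripper_width: 0.164
```

Run:
```python
from h import *
go(.5253,.0332,.11,22.2)
```

```text
t 6.35 shift [-0.6  3.2 38.2] rot [-0.02  0.12  0.45] F [-0.9  0.  -4.8] w 0.164
```

>>> {"op": "carry_out", "data": {"jaw": [1, 1, 1, 1], "xyz": [[0, 2, 15], [-0.6, 3.2, 40], [-0.6, 3.2, 50], [-0.6, 3.2, 50]], "rotation": [[0, 0, 0.4], [0, 0, 0.4], [0, 0, 0.4], [0, 0, 0.4]]}}

```text
time: 6.75
position: [0.5241, 0.0329, 0.0961]
tcp_rot: [-3.139, 0.006, 0.388]
ft_force: [0.5, -0.3, -4.2]
gripper_width: 0.164
```

Run:
```python
from h import *
go(.5253,.0332,.11,22.2)
st,d,T=wsnap('w5')
t=snap('top','top1');s=snap('scene','scene1')
c=np.zeros((600,800,3),np.uint8)
a=cv2.resize(d['color'][0:110,170:340],None,fx=4.5,fy=4.5,interpolation=cv2.INTER_NEAREST);c[:300,:400]=cv2.resize(a,(400,300))
b=cv2.resize(t['color'][115:175,205:275],(400,343),interpolation=cv2.INTER_CUBIC);c[:300,400:]=b[:300]
b=cv2.resize(s['color'][185:255,260:340],(340,298),interpolation=cv2.INTER_CUBIC);c[300:598,:340]=b
cv2.imwrite('pics/m5.png',c[:,:,::-1])
```

```text
t 6.75 shift [  1.1   0.1 -13.9] rot [-0.17  0.37  0.01] F [ 0.5 -0.3 -4.2] w 0.164
```

View pics/m5.png

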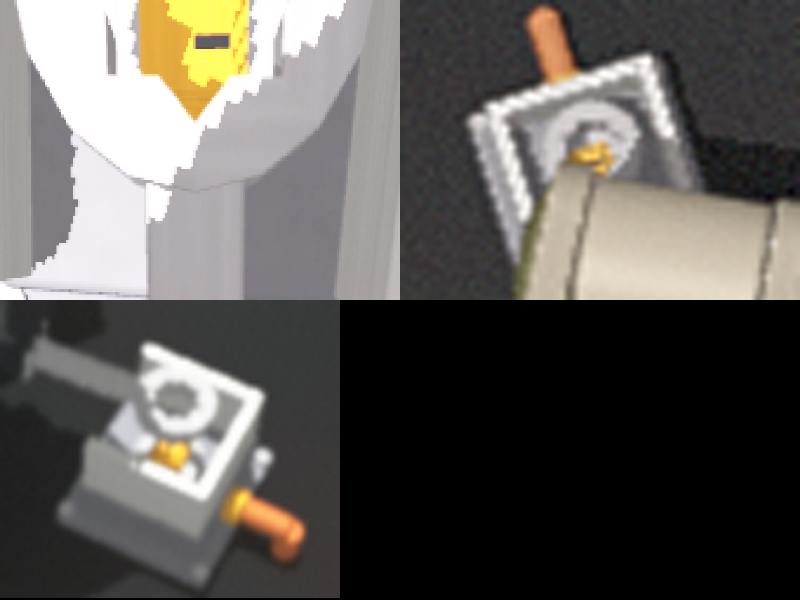

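Run:
```python
from h import *
d=np.load('w5.npz');im=d['color'];Tt=d['T_tool_cam']
cv2.imwrite('pics/w5c.png',cv2.resize(im[0:75,200:300],None,fx=8,fy=8,interpolation=cv2.INTER_NEAREST)[:,:,::-1])
def tp(uv,z):return (onplane(d,uv,z,Tt)*1000).round(1)
print('axis',tp([[252.9,15],[266,15]],.030))
for z in(-.025,-.022,-.019):print(z,'apex',tp([[253,44.5]],z),'sides',tp([[215.5,20],[290.3,20]],z),'outer',tp([[255,69]],z))
```

```text
axis [[116.4   1.2  30. ]
 [116.4   7.8  30. ]]
-0.025 apex [[ 95.2   1.3 -25. ]] sides [[102.9 -11.7 -25. ]
 [102.9  14.2 -25. ]] outer [[ 87.2   2.  -25. ]]
-0.022 apex [[ 95.7   1.3 -22. ]] sides [[103.5 -12.1 -22. ]
 [103.5  14.6 -22. ]] outer [[ 87.4   2.  -22. ]]
-0.019 apex [[ 96.1   1.3 -19. ]] sides [[104.1 -12.4 -19. ]
 [104.1  14.9 -19. ]] outer [[ 87.6   2.  -19. ]]
```

View pics/w5c.png

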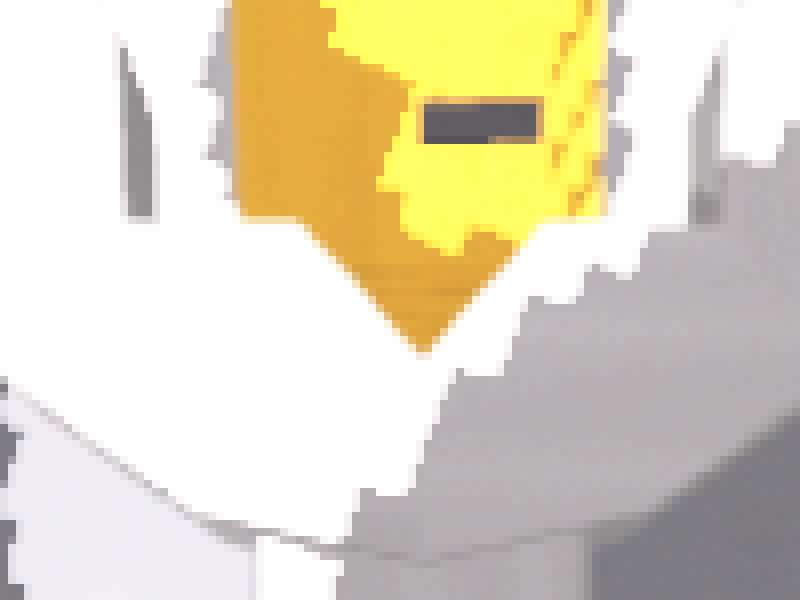

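>>> {"op": "carry_out", "data": {"jaw": [1, 1, 1, 1], "xyz": [[1.7, 0, 10], [1.7, 0, 20], [1.7, 0, 25], [1.7, 0, 25]], "rotation": [[0, 0.4, 0], [0, 0.4, 0], [0, 0.4, 0], [0, 0.4, 0]]}}

```text
time: 7.3
position: [0.5269, 0.0334, 0.0733]
tcp_rot: [-3.141, -0.005, 0.388]
ft_force: [0.4, -0.1, -3.3]
gripper_width: 0.163
```

```bash
cat >> h.py <<'E'
def look(f,crop=(0,75,200,300),k=8):
    st,d,T=wsnap(f); im=d['color'];y0,y1,x0,x1=crop
    cv2.imwrite(f'pics/{f}c.png',cv2.resize(im[y0:y1,x0:x1],None,fx=k,fy=k,interpolation=cv2.INTER_NEAREST)[:,:,::-1])
    print(st['position'].round(4),np.degrees(st['tcp_rot']).round(2),st['ft_force'].round(1),st['moment'].round(2)); return st,d
def tp(d,uv,z):return (onplane(d,uv,z,d['T_tool_cam'])*1000).round(1)
E
python3 - <<'E'
from h import *
look('w6')
E
```

```text
[0.5269 0.0334 0.0733] [-179.97   -0.26   22.22] [ 0.4 -0.1 -3.3] [-0.04  0.08 -0.06]
```

View pics/w6c.png

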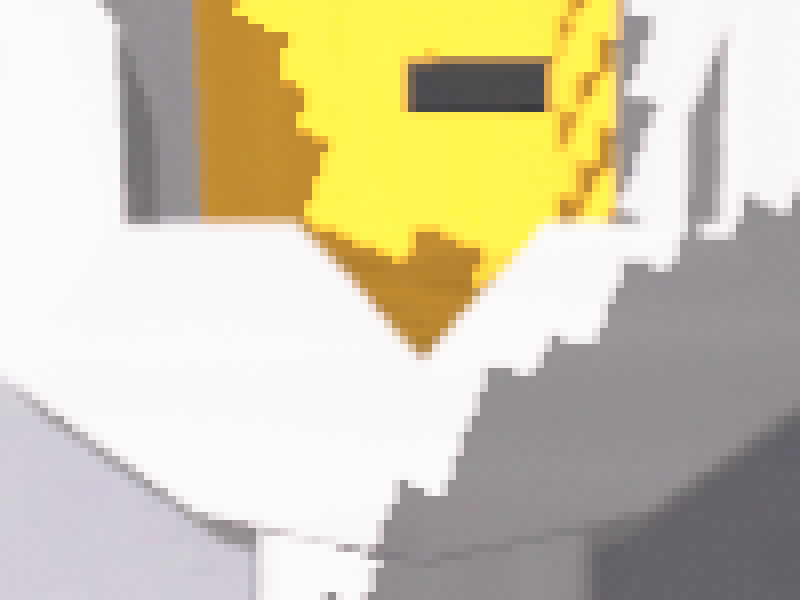

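Run:
```python
from h import *
d=np.load('w6.npz')
print('axis',tp(d,[[250.8,10.6]],.0073),tp(d,[[250.8,10.6]],.005))
print('ring',tp(d,[[253,44.5]],-.0235),tp(d,[[215.5,20],[290.3,20]],-.0235))
```

```text
axis [[113.1   0.3   7.3]] [[112.6   0.3   5. ]]
ring [[ 95.4   1.3 -23.5]] [[103.2 -11.9 -23.5]
 [103.2  14.4 -23.5]]
```

>>> {"op": "carry_out", "data": {"jaw": [1, 1, 1, 1, 1], "xyz": [[-1, -0.9, 3], [-1, -0.9, 7], [-1, -0.9, 11], [-1, -0.9, 14], [-1, -0.9, 14]], "rotation": [[0, -0.2, 0], [0, -0.2, 0], [0, -0.2, 0], [0, -0.2, 0], [0, -0.2, 0]]}}

```text
time: 7.85
position: [0.5258, 0.0339, 0.0592]
tcp_rot: [-3.141, -0.001, 0.388]
ft_force: [0.3, -0.7, -4.2]
gripper_width: 0.16
```

Run:
```python
from h import *
look('w7')
```

```text
[0.5258 0.0339 0.0592] [-1.7997e+02 -6.0000e-02  2.2220e+01] [ 0.3 -0.7 -4.2] [-0.01  0.13  0.06]
```

View pics/w7c.png

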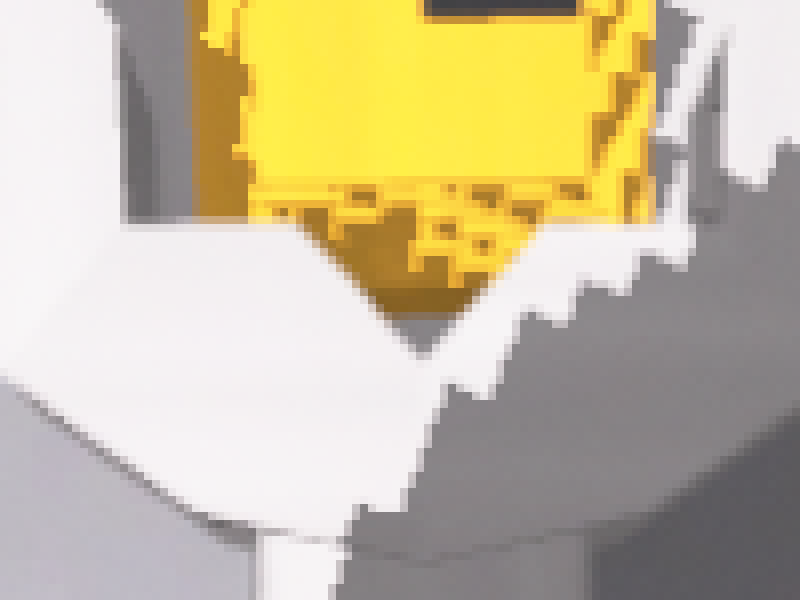

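Run:
```python
from h import *
d=np.load('w7.npz')
print('top edge',tp(d,[[252,22.5]],-.0068),'line far',tp(d,[[252.9,0.8]],-.0068),'base',tp(d,[[252,39.3]],.0092),)
print('ring',tp(d,[[253,44.5]],-.0235))
```

```text
top edge [[105.7   0.9  -6.8]] line far [[113.3   1.2  -6.8]] base [[102.1   0.8   9.2]]
ring [[ 95.4   1.3 -23.5]]
```

The ring and spindle now agree to within about 0.3 mm, so I'll lower the key.

>>> {"op": "carry_out", "data": {"jaw": [1, 1, 1, 1, 1], "xyz": [[0, 0, 3], [0, 0, 6], [0, 0, 9], [0, 0, 12], [0, 0, 12]], "rotation": [[0, 0, 0], [0, 0, 0], [0, 0, 0], [0, 0, 0], [0, 0, 0]]}}

```text
time: 8.4
position: [0.5257, 0.034, 0.047]
tcp_rot: [-3.141, -0.001, 0.388]
ft_force: [-0.3, -0.8, -3.3]
gripper_width: 0.165
```

Run:
```python
from h import *
look('w8')
```

```text
[0.5257 0.034  0.047 ] [-1.7995e+02 -4.0000e-02  2.2220e+01] [-0.3 -0.8 -3.3] [-0.05  0.15  0.05]
```

View pics/w8c.png

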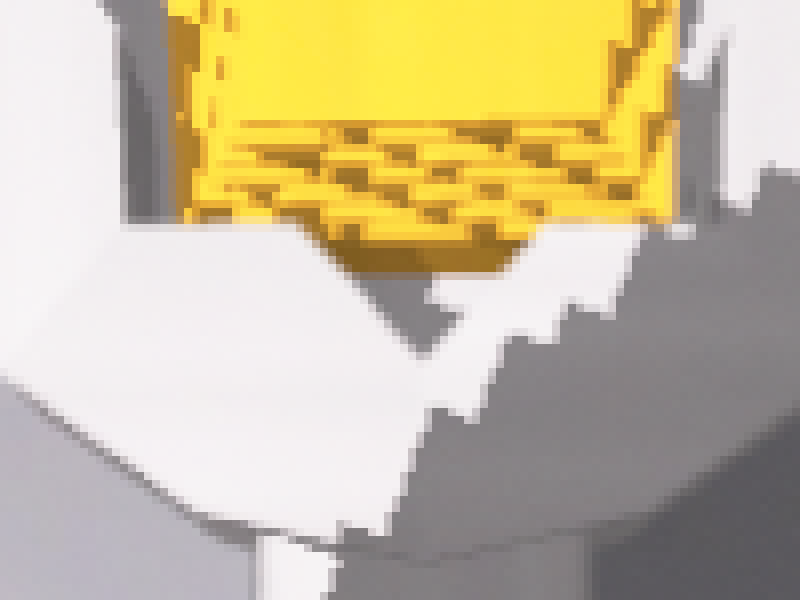

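>>> {"op": "carry_out", "data": {"jaw": [1, 1, 1], "xyz": [[0, 0, 1.5], [0, 0, 3], [0, 0, 3]], "rotation": [[0, 0, 0], [0, 0, 0], [0, 0, 0]]}}

```text
time: 8.75
position: [0.5257, 0.0339, 0.0441]
tcp_rot: [-3.141, -0.001, 0.388]
ft_force: [0.1, -0.6, -4.0]
gripper_width: 0.167
```

>>> {"op": "carry_out", "data": {"jaw": [1, 1, 1], "xyz": [[0, 0, 1], [0, 0, 2], [0, 0, 2]], "rotation": [[0, 0, 0], [0, 0, 0], [0, 0, 0]]}}

```text
time: 9.05
position: [0.5257, 0.0339, 0.042]
tcp_rot: [-3.141, -0.001, 0.388]
ft_force: [-0.5, -0.3, -3.4]
gripper_width: 0.163
```

Run:
```python
from h import *
look('w9')
```

```text
[0.5257 0.0339 0.042 ] [-1.7996e+02 -5.0000e-02  2.2220e+01] [-0.5 -0.3 -3.4] [-0.04  0.14 -0.02]
```

View pics/w9c.png

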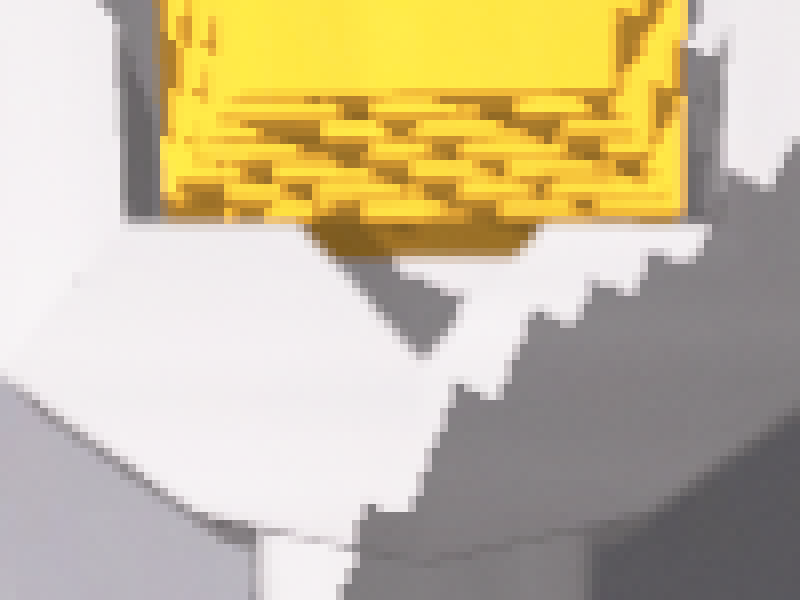

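>>> {"op": "carry_out", "data": {"jaw": [1, 1, 1], "xyz": [[0, 0, 0.7], [0, 0, 1.4], [0, 0, 1.4]], "rotation": [[0, 0, 0], [0, 0, 0], [0, 0, 0]]}}

```text
time: 9.4
position: [0.5258, 0.034, 0.0409]
tcp_rot: [-3.141, -0.001, 0.388]
ft_force: [-1.3, -0.2, -1.4]
gripper_width: 0.163
```

>>> {"op": "carry_out", "data": {"jaw": [1, 1, 1], "xyz": [[0, 0, 0.6], [0, 0, 1.2], [0, 0, 1.2]], "rotation": [[0, 0, 0], [0, 0, 0], [0, 0, 0]]}}

```text
time: 9.7
position: [0.526, 0.0339, 0.0399]
tcp_rot: [-3.141, -0.002, 0.388]
ft_force: [-2.6, 0.3, 2.0]
gripper_width: 0.164
```

```bash
cat >> h.py <<'E'
def arc(angs,ax=(.6319,.0761),dz=0):
    st=r.observe(); R=Rn.from_euler('xyz',st['tcp_rot']); yaw=np.degrees(st['tcp_rot'][2])
    c=R.inv().apply(np.r_[ax,st['position'][2]]-st['position'])[:2]*1000
    # desired ring offset fixed in tool frame
    c0=np.array([114.2,1.2]); print('yaw',yaw.round(2),'ring-axis err',(c-c0).round(2))
    xs=[]
    for a in angs:
        t=np.radians(a);Q=np.array([[np.cos(t),-np.sin(t)],[np.sin(t),np.cos(t)]]); s=c-Q@c0; xs.append([round(s[0],1),round(s[1],1),dz])
    print(xs,[[0,0,a] for a in angs])
E
python3 - <<'E'
from h import *
arc([2,4.5,7,9.5,12,14.5,17,17],dz=-1)
E
```

```text
yaw 22.22 ring-axis err [-0.2  -0.22]
[[np.float64(-0.1), np.float64(-4.2), -1], [np.float64(0.2), np.float64(-9.2), -1], [np.float64(0.8), np.float64(-14.1), -1], [np.float64(1.6), np.float64(-19.0), -1], [np.float64(2.5), np.float64(-23.9), -1], [np.float64(3.7), np.float64(-28.8), -1], [np.float64(5.1), np.float64(-33.6), -1], [np.float64(5.1), np.float64(-33.6), -1]] [[0, 0, 2], [0, 0, 4.5], [0, 0, 7], [0, 0, 9.5], [0, 0, 12], [0, 0, 14.5], [0, 0, 17], [0, 0, 17]]
```

>>> {"op": "carry_out", "data": {"jaw": [1, 1, 1, 1, 1, 1, 1, 1], "xyz": [[-0.1, -4.2, -1], [0.2, -9.2, -1], [0.8, -14.1, -1], [1.6, -19, -1], [2.5, -23.9, -1], [3.7, -28.8, -1], [5.1, -33.6, -1], [5.1, -33.6, -1]], "rotation": [[0, 0, 2], [0, 0, 4.5], [0, 0, 7], [0, 0, 9.5], [0, 0, 12], [0, 0, 14.5], [0, 0, 17], [0, 0, 17]]}}

```text
time: 10.5
position: [0.518, 0.0666, 0.0409]
tcp_rot: [3.141, -0.001, 0.091]
ft_force: [-0.3, -4.9, -1.1]
gripper_width: 0.168
```

Run:
```python
from h import *
look('w10')
arc([2,4.5,7,9.5,12,14.5,16,16])
```

```text
[0.518  0.0666 0.0409] [ 1.7997e+02 -8.0000e-02  5.2200e+00] [-0.3 -4.9 -1.1] [-0.85  0.06 -0.03]
yaw 5.28 ring-axis err [ 0.07 -0.26]
[[np.float64(0.2), np.float64(-4.2), 0], [np.float64(0.5), np.float64(-9.2), 0], [np.float64(1.1), np.float64(-14.2), 0], [np.float64(1.8), np.float64(-19.1), 0], [np.float64(2.8), np.float64(-24.0), 0], [np.float64(4.0), np.float64(-28.8), 0], [np.float64(4.8), np.float64(-31.7), 0], [np.float64(4.8), np.float64(-31.7), 0]] [[0, 0, 2], [0, 0, 4.5], [0, 0, 7], [0, 0, 9.5], [0, 0, 12], [0, 0, 14.5], [0, 0, 16], [0, 0, 16]]
```

View pics/w10c.png

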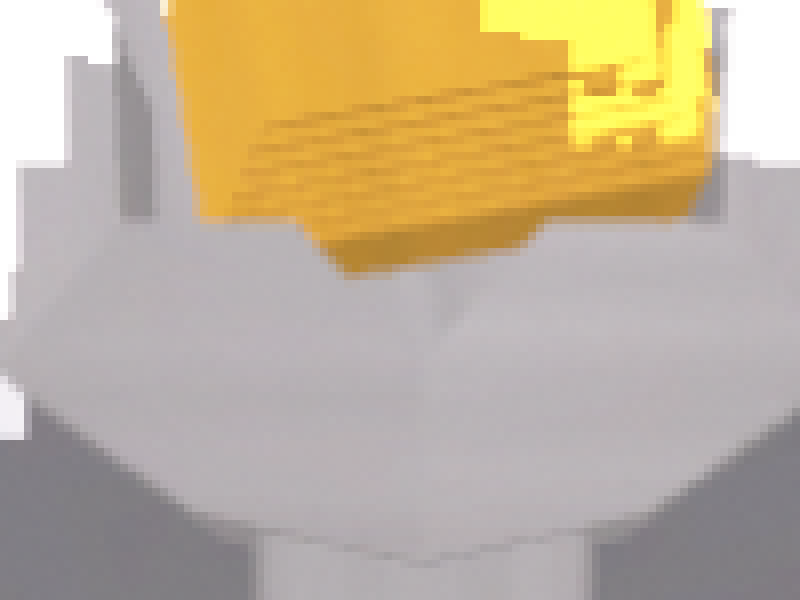

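The spindle is turning with the key. It lags by the play, and the side force is about 5 N. I'll continue the swing.

>>> {"op": "carry_out", "data": {"jaw": [1, 1, 1, 1, 1, 1, 1, 1], "xyz": [[0.2, -4.2, 0], [0.5, -9.2, 0], [1.1, -14.2, 0], [1.8, -19.1, 0], [2.8, -24, 0], [4, -28.8, 0], [4.8, -31.7, 0], [4.8, -31.7, 0]], "rotation": [[0, 0, 2], [0, 0, 4.5], [0, 0, 7], [0, 0, 9.5], [0, 0, 12], [0, 0, 14.5], [0, 0, 16], [0, 0, 16]]}}

```text
time: 11.35
position: [0.5194, 0.0981, 0.0407]
tcp_rot: [3.14, -0.0, -0.187]
ft_force: [-3.3, -5.4, -0.1]
gripper_width: 0.165
```

Run:
```python
from h import *
st,d=look('w11')
arc([-6,-6])
```

```text
[0.5194 0.0981 0.0407] [ 1.7993e+02 -1.0000e-02 -1.0700e+01] [-3.3 -5.4 -0.1] [-0.83  0.33  0.01]
yaw -10.66 ring-axis err [ 0.38 -0.47]
[[np.float64(0.9), np.float64(11.5), 0], [np.float64(0.9), np.float64(11.5), 0]] [[0, 0, -6], [0, 0, -6]]
```

View pics/w11.png

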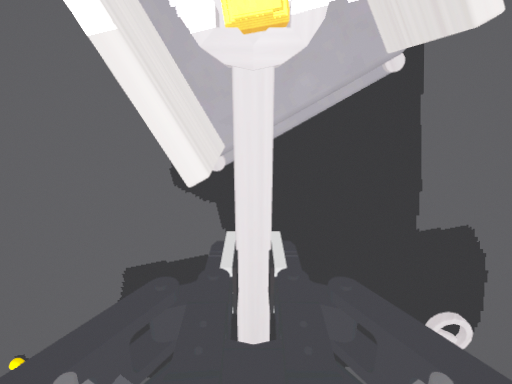

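View pics/w11c.png

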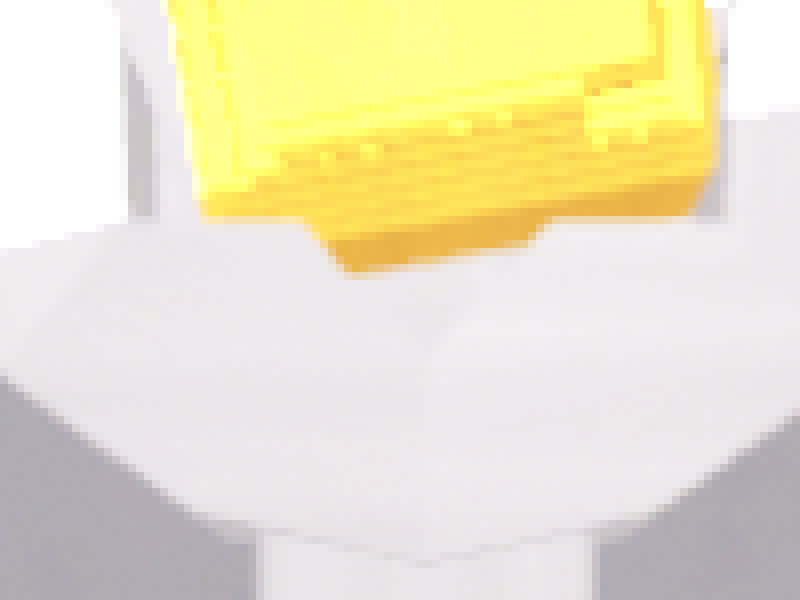

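Run:
```python
from h import *
d=np.load('w11.npz')
p=tp(d,np.array([[350,274],[520,246],[268,122],[660,60]])/8.+[200,0],-.009);print(p,np.degrees(np.arctan2(p[1,0]-p[0,0],p[1,1]-p[0,1])))
p=tp(d,np.array([[250,127],[660,62]])/8.+[200,0],-.025);print(p,np.degrees(np.arctan2(p[1,0]-p[0,0],p[1,1]-p[0,1])))
```

```text
[[101.7  -3.   -9. ]
 [102.9   5.4  -9. ]
 [108.4  -7.   -9. ]
 [111.   12.2  -9. ]] 8.130102354155998
[[104.7  -6.8 -25. ]
 [107.1  10.8 -25. ]] 7.765166018425306
```

Run:
```python
from h import *
arc([-4,-8,-8,-8])
arc([-8,-8,-8,-12,-18,-25,-32],dz=-22)
```

```text
yaw -10.66 ring-axis err [ 0.38 -0.47]
[[np.float64(0.6), np.float64(7.5), 0], [np.float64(1.3), np.float64(15.4), 0], [np.float64(1.3), np.float64(15.4), 0], [np.float64(1.3), np.float64(15.4), 0]] [[0, 0, -4], [0, 0, -8], [0, 0, -8], [0, 0, -8]]
yaw -10.66 ring-axis err [ 0.38 -0.47]
[[np.float64(1.3), np.float64(15.4), -22], [np.float64(1.3), np.float64(15.4), -22], [np.float64(1.3), np.float64(15.4), -22], [np.float64(2.6), np.float64(23.3), -22], [np.float64(5.6), np.float64(34.9), -22], [np.float64(10.6), np.float64(47.9), -22], [np.float64(17.1), np.float64(60.2), -22]] [[0, 0, -8], [0, 0, -8], [0, 0, -8], [0, 0, -12], [0, 0, -18], [0, 0, -25], [0, 0, -32]]
```

>>> {"op": "carry_out", "data": {"jaw": [1, 1, 1, 1, 1, 1, 1, 1], "xyz": [[0.6, 7.5, 0], [1.3, 15.4, 0], [1.3, 15.4, 0], [1.3, 15.4, -3], [1.3, 15.4, -8], [1.3, 15.4, -16], [1.3, 15.4, -23], [1.3, 15.4, -23]], "rotation": [[0, 0, -4], [0, 0, -8], [0, 0, -8], [0, 0, -8], [0, 0, -8], [0, 0, -8], [0, 0, -8], [0, 0, -8]]}}

```text
time: 12.2
position: [0.5184, 0.0828, 0.0649]
tcp_rot: [3.141, -0.002, -0.047]
ft_force: [-0.1, 0.5, -4.1]
gripper_width: 0.161
```

Run:
```python
from h import *
look('w12')
arc([-5,-12,-20,-28,-36,-42,-45,-45])
```

```text
[0.5184 0.0828 0.0649] [ 1.7994e+02 -1.3000e-01 -2.6700e+00] [-0.1  0.5 -4.1] [-0.03  0.15  0.02]
yaw -2.67 ring-axis err [-0.21  0.18]
[[np.float64(0.1), np.float64(10.1), 0], [np.float64(2.0), np.float64(23.9), 0], [np.float64(6.3), np.float64(39.3), 0], [np.float64(12.6), np.float64(53.9), 0], [np.float64(20.9), np.float64(67.5), 0], [np.float64(28.3), np.float64(76.9), 0], [np.float64(32.4), np.float64(81.3), 0], [np.float64(32.4), np.float64(81.3), 0]] [[0, 0, -5], [0, 0, -12], [0, 0, -20], [0, 0, -28], [0, 0, -36], [0, 0, -42], [0, 0, -45], [0, 0, -45]]
```

View pics/w12c.png

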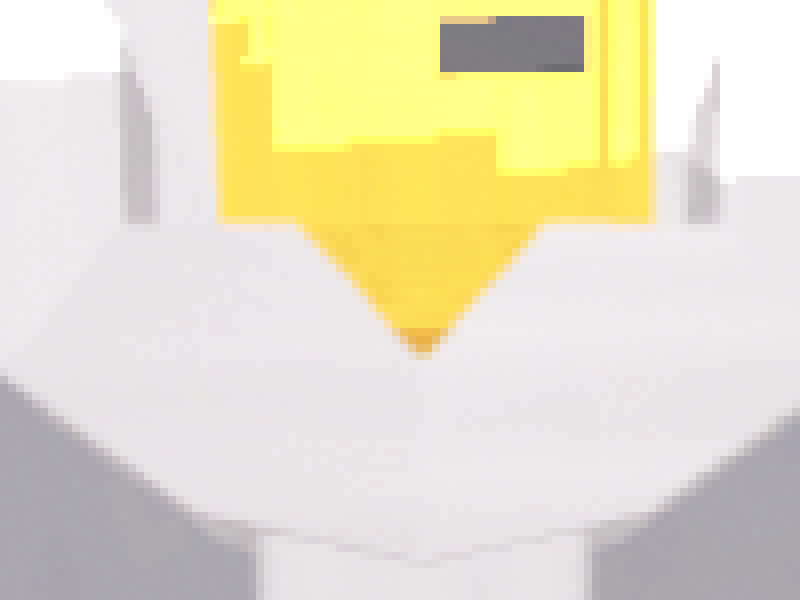

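>>> {"op": "carry_out", "data": {"jaw": [1, 1, 1, 1, 1, 1, 1, 1], "xyz": [[0.1, 10.1, 0], [2, 23.9, 0], [6.3, 39.3, 0], [12.6, 53.9, 0], [20.9, 67.5, 0], [28.3, 76.9, 0], [32.4, 81.3, 0], [32.4, 81.3, 0]], "rotation": [[0, 0, -5], [0, 0, -12], [0, 0, -20], [0, 0, -28], [0, 0, -36], [0, 0, -42], [0, 0, -45], [0, 0, -45]]}}

```text
time: 13.05
position: [0.5469, -0.0006, 0.0642]
tcp_rot: [3.14, 0.0, 0.738]
ft_force: [-0.9, 0.2, -4.0]
gripper_width: 0.166
```

Run:
```python
from h import *
look('w13')
arc([0])
```

```text
[ 0.5469 -0.0006  0.0642] [179.9   0.   42.3] [-0.9  0.2 -4. ] [-0.06  0.12 -0.04]
yaw 42.23 ring-axis err [ 0.19 -0.23]
[[np.float64(0.2), np.float64(-0.2), 0]] [[0, 0, 0]]
```

View pics/w13c.png

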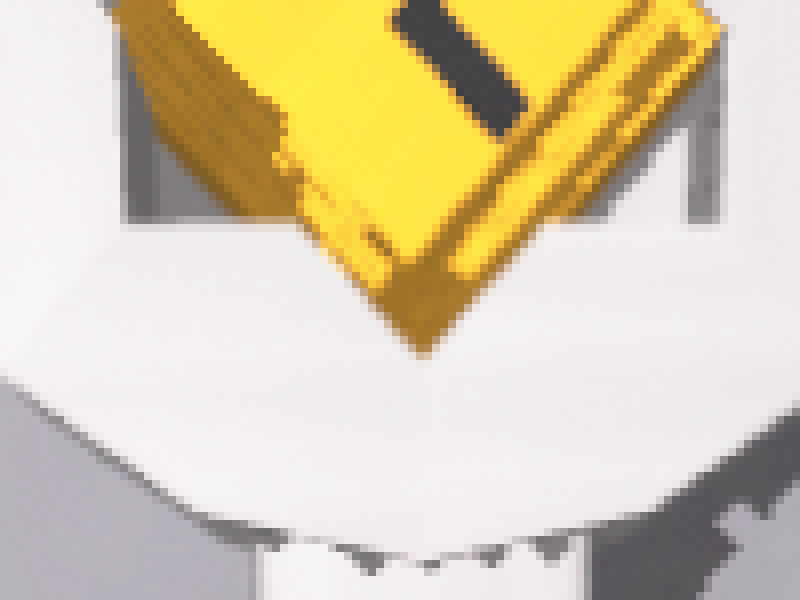

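Run:
```python
from h import *
d=np.load('w13.npz')
print(tp(d,[[250.8,32.6]],-.0018)+[12.0,0,0],tp(d,[[253,44.5]],-.0235)+[18.7,0,0])
p=tp(d,np.array([[390,15],[495,138],[430,5],[528,108]])/8+[200,0],-.0018);e=[p[1]-p[0],p[3]-p[2]];print([np.degrees(np.arctan2(v[0],v[1])) for v in e])
```

```text
[[114.5   0.5  -1.8]] [[113.7   1.5 -23.5]]
[np.float64(-45.52563460645762), np.float64(-42.61405596961115)]
```

>>> {"op": "carry_out", "data": {"jaw": [1, 1, 1, 1, 1, 1, 1, 1], "xyz": [[0.4, -0.4, 2], [0.4, -0.4, 6], [0.4, -0.4, 10], [0.4, -0.4, 14], [0.4, -0.4, 18], [0.4, -0.4, 21], [0.4, -0.4, 23], [0.4, -0.4, 23]], "rotation": [[0, 0, 0], [0, 0, 0], [0, 0, 0], [0, 0, 0], [0, 0, 0], [0, 0, 0], [0, 0, 0], [0, 0, 0]]}}

```text
time: 13.9
position: [0.5466, 0.0005, 0.0412]
tcp_rot: [3.14, 0.0, 0.737]
ft_force: [-0.9, -0.9, -1.9]
gripper_width: 0.158
```

Run:
```python
from h import *
look('w14')
arc([2,5,8,11,14,17,20,20])
```

```text
[5.466e-01 5.000e-04 4.120e-02] [179.93   0.    42.23] [-0.9 -0.9 -1.9] [0.04 0.04 0.05]
yaw 42.23 ring-axis err [-0.28  0.06]
[[np.float64(-0.2), np.float64(-3.9), 0], [np.float64(0.3), np.float64(-9.9), 0], [np.float64(1.0), np.float64(-15.8), 0], [np.float64(2.0), np.float64(-21.7), 0], [np.float64(3.4), np.float64(-27.5), 0], [np.float64(5.1), np.float64(-33.3), 0], [np.float64(7.0), np.float64(-38.9), 0], [np.float64(7.0), np.float64(-38.9), 0]] [[0, 0, 2], [0, 0, 5], [0, 0, 8], [0, 0, 11], [0, 0, 14], [0, 0, 17], [0, 0, 20], [0, 0, 20]]
```

View pics/w14c.png

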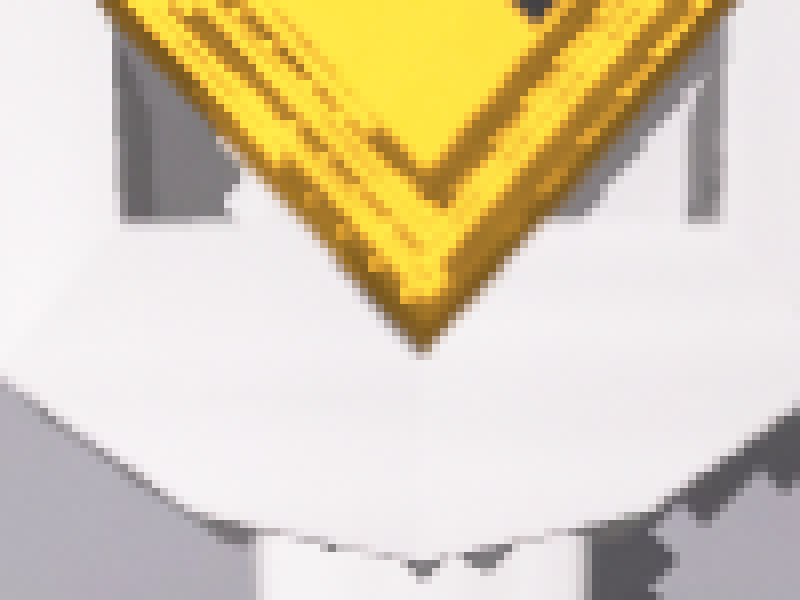

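The key is seated 45° further round, with the spindle's square corner sitting in the near point of the hole. Next swing.

>>> {"op": "carry_out", "data": {"jaw": [1, 1, 1, 1, 1, 1, 1, 1], "xyz": [[-0.2, -3.9, 0], [0.3, -9.9, 0], [1, -15.8, 0], [2, -21.7, 0], [3.4, -27.5, 0], [5.1, -33.3, 0], [7, -38.9, 0], [7, -38.9, 0]], "rotation": [[0, 0, 2], [0, 0, 5], [0, 0, 8], [0, 0, 11], [0, 0, 14], [0, 0, 17], [0, 0, 20], [0, 0, 20]]}}

```text
time: 14.75
position: [0.5261, 0.0339, 0.0416]
tcp_rot: [3.139, -0.002, 0.388]
ft_force: [1.0, -4.3, -3.2]
gripper_width: 0.164
```

Run:
```python
from h import *
print(r.observe()['position'],r.observe()['ft_force'])
arc([2,5,8,11,14,17,20,20])
```

```text
[0.52614771 0.03385369 0.04164859] [ 1.01595181 -4.34291634 -3.19865938]
yaw 22.25 ring-axis err [-0.33 -0.26]
[[np.float64(-0.2), np.float64(-4.2), 0], [np.float64(0.2), np.float64(-10.2), 0], [np.float64(1.0), np.float64(-16.1), 0], [np.float64(2.0), np.float64(-22.0), 0], [np.float64(3.4), np.float64(-27.9), 0], [np.float64(5.0), np.float64(-33.6), 0], [np.float64(7.0), np.float64(-39.2), 0], [np.float64(7.0), np.float64(-39.2), 0]] [[0, 0, 2], [0, 0, 5], [0, 0, 8], [0, 0, 11], [0, 0, 14], [0, 0, 17], [0, 0, 20], [0, 0, 20]]
```

>>> {"op": "carry_out", "data": {"jaw": [1, 1, 1, 1, 1, 1, 1, 1], "xyz": [[-0.2, -4.2, 0.3], [0.2, -10.2, 0.3], [1, -16.1, 0.3], [2, -22, 0.3], [3.4, -27.9, 0.3], [5, -33.6, 0.3], [7, -39.2, 0.3], [7, -39.2, 0.3]], "rotation": [[0, 0, 2], [0, 0, 5], [0, 0, 8], [0, 0, 11], [0, 0, 14], [0, 0, 17], [0, 0, 20], [0, 0, 20]]}}

```text
time: 15.55
position: [0.5176, 0.0725, 0.0413]
tcp_rot: [3.139, -0.002, 0.04]
ft_force: [-3.0, -6.3, -1.6]
gripper_width: 0.165
```

Run:
```python
from h import *
print(r.observe()['ft_force'])
arc([2,4.5,7,9.5,12,13,13])
```

```text
[-3.04938453 -6.26794866 -1.57437353]
yaw 2.31 ring-axis err [ 0.12 -0.2 ]
[[np.float64(0.2), np.float64(-4.2), 0], [np.float64(0.6), np.float64(-9.2), 0], [np.float64(1.1), np.float64(-14.1), 0], [np.float64(1.9), np.float64(-19.0), 0], [np.float64(2.9), np.float64(-23.9), 0], [np.float64(3.3), np.float64(-25.9), 0], [np.float64(3.3), np.float64(-25.9), 0]] [[0, 0, 2], [0, 0, 4.5], [0, 0, 7], [0, 0, 9.5], [0, 0, 12], [0, 0, 13], [0, 0, 13]]
```

>>> {"op": "carry_out", "data": {"jaw": [1, 1, 1, 1, 1, 1, 1], "xyz": [[0, -4.2, 0], [0.3, -9.2, 0], [0.8, -14.1, 0], [1.5, -19, 0], [2.5, -23.9, 0], [2.9, -25.9, 0], [2.9, -25.9, 0]], "rotation": [[0, 0, 2], [0, 0, 4.5], [0, 0, 7], [0, 0, 9.5], [0, 0, 12], [0, 0, 13], [0, 0, 13]]}}

```text
time: 16.25
position: [0.5194, 0.0978, 0.0413]
tcp_rot: [3.138, -0.002, -0.185]
ft_force: [-1.6, -5.5, -2.2]
gripper_width: 0.161
```

Run:
```python
from h import *
look('w15')
arc([-4,-8,-8,-8])
```

```text
[0.5194 0.0978 0.0413] [ 1.798e+02 -1.200e-01 -1.058e+01] [-1.6 -5.5 -2.2] [-0.8   0.19 -0.02]
yaw -10.57 ring-axis err [ 0.36 -0.54]
[[np.float64(0.6), np.float64(7.4), 0], [np.float64(1.3), np.float64(15.4), 0], [np.float64(1.3), np.float64(15.4), 0], [np.float64(1.3), np.float64(15.4), 0]] [[0, 0, -4], [0, 0, -8], [0, 0, -8], [0, 0, -8]]
```

View pics/w15c.png

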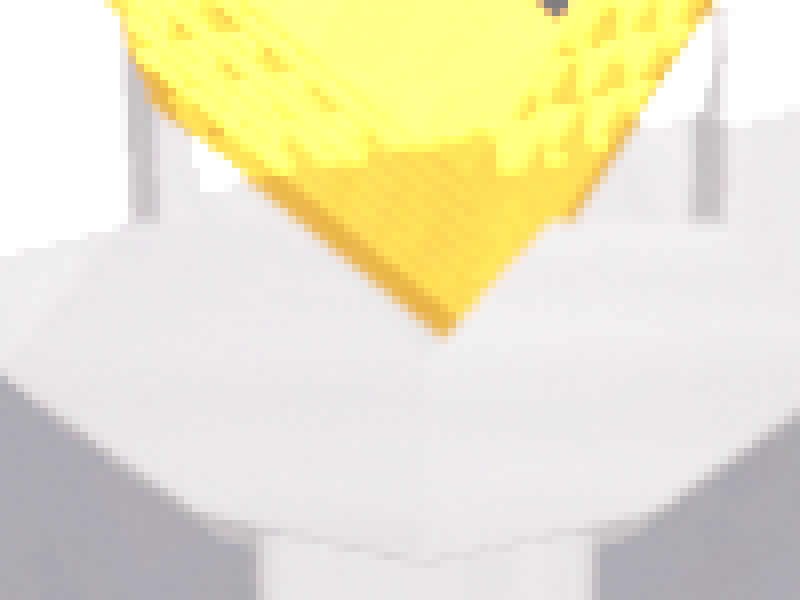

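>>> {"op": "carry_out", "data": {"jaw": [1, 1, 1, 1, 1, 1, 1, 1], "xyz": [[0.6, 7.4, 0], [1.3, 15.4, 0], [1.3, 15.4, 0], [1.3, 15.4, -3], [1.3, 15.4, -8], [1.3, 15.4, -16], [1.3, 15.4, -23], [1.3, 15.4, -23]], "rotation": [[0, 0, -4], [0, 0, -8], [0, 0, -8], [0, 0, -8], [0, 0, -8], [0, 0, -8], [0, 0, -8], [0, 0, -8]]}}

```text
time: 17.1
position: [0.5184, 0.0826, 0.0656]
tcp_rot: [3.138, -0.004, -0.045]
ft_force: [0.6, 0.3, -3.5]
gripper_width: 0.162
```

Run:
```python
from h import *
print(r.observe()['ft_force'])
arc([-5,-12,-20,-28,-36,-42,-45,-45])
go(.5,.0,.04,42.2)
```

```text
[ 0.57258705  0.25101098 -3.47250721]
yaw -2.56 ring-axis err [-0.54  0.26]
[[np.float64(-0.2), np.float64(10.2), 0], [np.float64(1.7), np.float64(24.0), 0], [np.float64(5.9), np.float64(39.4), 0], [np.float64(12.3), np.float64(54.0), 0], [np.float64(20.6), np.float64(67.6), 0], [np.float64(28.0), np.float64(77.0), 0], [np.float64(32.1), np.float64(81.4), 0], [np.float64(32.1), np.float64(81.4), 0]] [[0, 0, -5], [0, 0, -12], [0, 0, -20], [0, 0, -28], [0, 0, -36], [0, 0, -42], [0, 0, -45], [0, 0, -45]]
t 17.1 shift [-14.8  83.3  25.9] rot [  0.28  -0.13 -44.76] F [ 0.6  0.3 -3.5] w 0.162
```

>>> {"op": "carry_out", "data": {"jaw": [1, 1, 1, 1, 1, 1, 1, 1], "xyz": [[-0.2, 10.2, 0], [1.7, 24, 0], [5.9, 39.4, 0], [12.3, 54, 0], [20.6, 67.6, 0], [28, 77, 0], [32.1, 81.4, 0], [32.1, 81.4, 0]], "rotation": [[0, 0, -5], [0, 0, -12], [0, 0, -20], [0, 0, -28], [0, 0, -36], [0, 0, -42], [0.3, -0.1, -45], [0.3, -0.1, -45]]}}

```text
time: 17.9
position: [0.5473, -0.0008, 0.066]
tcp_rot: [3.141, -0.001, 0.74]
ft_force: [-0.8, 0.7, -3.8]
gripper_width: 0.164
```

Run:
```python
from h import *
look('w16')
arc([0])
```

```text
[ 0.5473 -0.0008  0.066 ] [ 1.7998e+02 -5.0000e-02  4.2410e+01] [-0.8  0.7 -3.8] [-0.11  0.11 -0.01]
yaw 42.34 ring-axis err [ 0.11 -0.38]
[[np.float64(0.1), np.float64(-0.4), 0]] [[0, 0, 0]]
```

View pics/w16c.png

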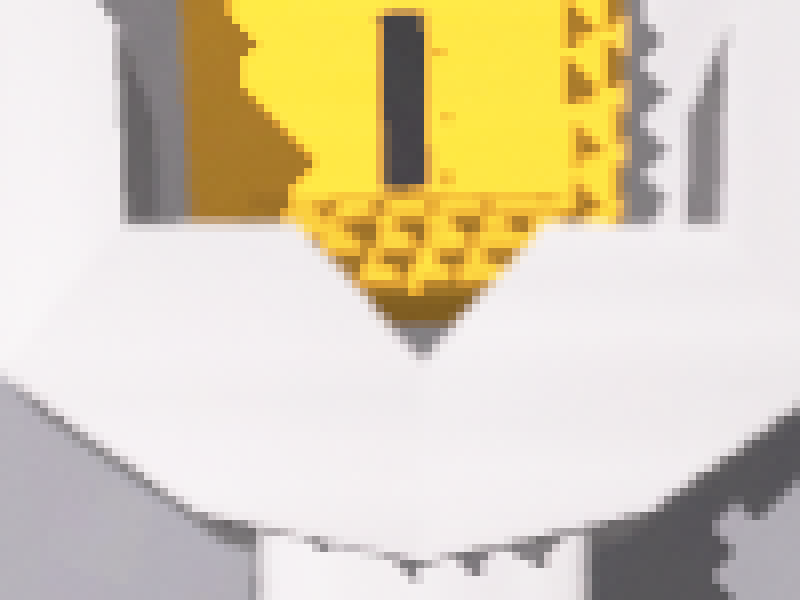

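Run:
```python
from h import *
d=np.load('w16.npz')
print(tp(d,[[250.5,24.2]],0.0)+[8.5,0,0],tp(d,[[250.5,40]],.016)+[12,0,0])
```

```text
[[114.5   0.4   0. ]] [[114.4   0.3  16. ]]
```

>>> {"op": "carry_out", "data": {"jaw": [1, 1, 1, 1, 1, 1, 1, 1], "xyz": [[0.3, -0.6, 3], [0.3, -0.6, 8], [0.3, -0.6, 12], [0.3, -0.6, 16], [0.3, -0.6, 20], [0.3, -0.6, 23], [0.3, -0.6, 25], [0.3, -0.6, 25]], "rotation": [[0, 0, 0], [0, 0, 0], [0, 0, 0], [0, 0, 0], [0, 0, 0], [0, 0, 0], [0, 0, 0], [0, 0, 0]]}}

```text
time: 18.75
position: [0.5467, 0.0004, 0.041]
tcp_rot: [3.142, -0.001, 0.739]
ft_force: [-2.0, 0.4, -1.1]
gripper_width: 0.163
```

Run:
```python
from h import *
look('w17')
arc([2,5,8,11,14,17,17])
```

```text
[5.467e-01 4.000e-04 4.100e-02] [ 1.800e+02 -4.000e-02  4.234e+01] [-2.   0.4 -1.1] [0.07 0.1  0.11]
yaw 42.34 ring-axis err [-0.28  0.14]
[[np.float64(-0.2), np.float64(-3.8), 0], [np.float64(0.3), np.float64(-9.8), 0], [np.float64(1.0), np.float64(-15.7), 0], [np.float64(2.0), np.float64(-21.6), 0], [np.float64(3.4), np.float64(-27.4), 0], [np.float64(5.1), np.float64(-33.2), 0], [np.float64(5.1), np.float64(-33.2), 0]] [[0, 0, 2], [0, 0, 5], [0, 0, 8], [0, 0, 11], [0, 0, 14], [0, 0, 17], [0, 0, 17]]
```

View pics/w17c.png

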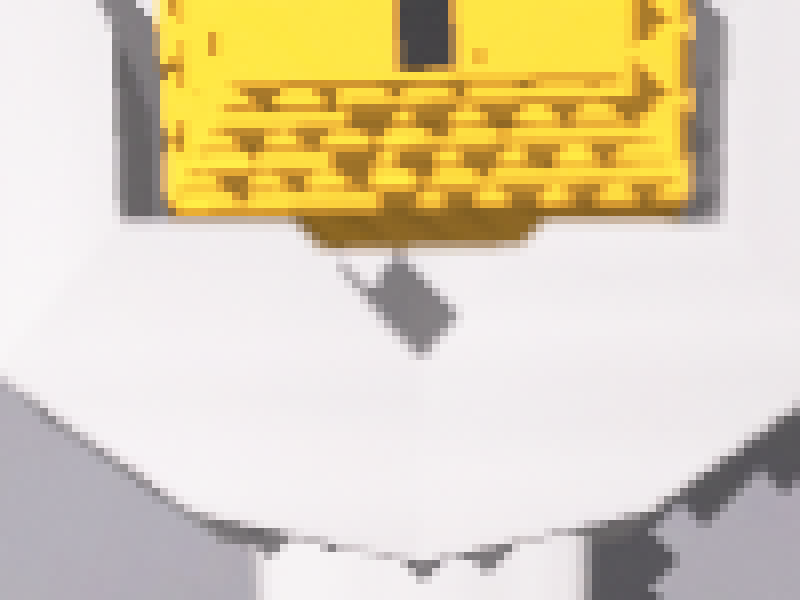

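>>> {"op": "carry_out", "data": {"jaw": [1, 1, 1, 1, 1, 1, 1], "xyz": [[-0.2, -3.8, 0], [0.3, -9.8, 0], [1, -15.7, 0], [2, -21.6, 0], [3.4, -27.4, 0], [5.1, -33.2, 0], [5.1, -33.2, 0]], "rotation": [[0, 0, 2], [0, 0, 5], [0, 0, 8], [0, 0, 11], [0, 0, 14], [0, 0, 17], [0, 0, 17]]}}

```text
time: 19.5
position: [0.5287, 0.0282, 0.0415]
tcp_rot: [3.14, -0.002, 0.443]
ft_force: [1.3, -2.9, -2.0]
gripper_width: 0.171
```

Run:
```python
from h import *
print(r.observe()['ft_force'],r.observe()['moment'])
arc([2,4,6,8,9,9])
```

```text
[ 1.27231913 -2.92443321 -2.04688962] [-0.52353197 -0.16585838  0.18382845]
yaw 25.36 ring-axis err [-0.39 -0.25]
[[np.float64(-0.3), np.float64(-4.2), 0], [np.float64(-0.0), np.float64(-8.2), 0], [np.float64(0.4), np.float64(-12.2), 0], [np.float64(0.9), np.float64(-16.1), 0], [np.float64(1.2), np.float64(-18.1), 0], [np.float64(1.2), np.float64(-18.1), 0]] [[0, 0, 2], [0, 0, 4], [0, 0, 6], [0, 0, 8], [0, 0, 9], [0, 0, 9]]
```

>>> {"op": "carry_out", "data": {"jaw": [1, 1, 1, 1, 1], "xyz": [[-0.3, -4.2, 0], [0, -8.2, 0], [0.4, -12.2, 0], [0.9, -16.1, 0], [0.9, -16.1, 0]], "rotation": [[0, 0, 2], [0, 0, 4], [0, 0, 6], [0, 0, 8], [0, 0, 8]]}}

```text
time: 20.0
position: [0.5229, 0.0428, 0.0417]
tcp_rot: [3.139, -0.003, 0.304]
ft_force: [0.5, -5.3, -3.8]
gripper_width: 0.163
```

Run:
```python
from h import *
look('w18')
arc([1,2,3,3])
```

```text
[0.5229 0.0428 0.0417] [ 1.7987e+02 -1.4000e-01  1.7430e+01] [ 0.5 -5.3 -3.8] [-0.72 -0.1   0.1 ]
yaw 17.46 ring-axis err [-0.2  -0.34]
[[np.float64(-0.2), np.float64(-2.3), 0], [np.float64(-0.1), np.float64(-4.3), 0], [np.float64(0.0), np.float64(-6.3), 0], [np.float64(0.0), np.float64(-6.3), 0]] [[0, 0, 1], [0, 0, 2], [0, 0, 3], [0, 0, 3]]
```

View pics/w18c.png

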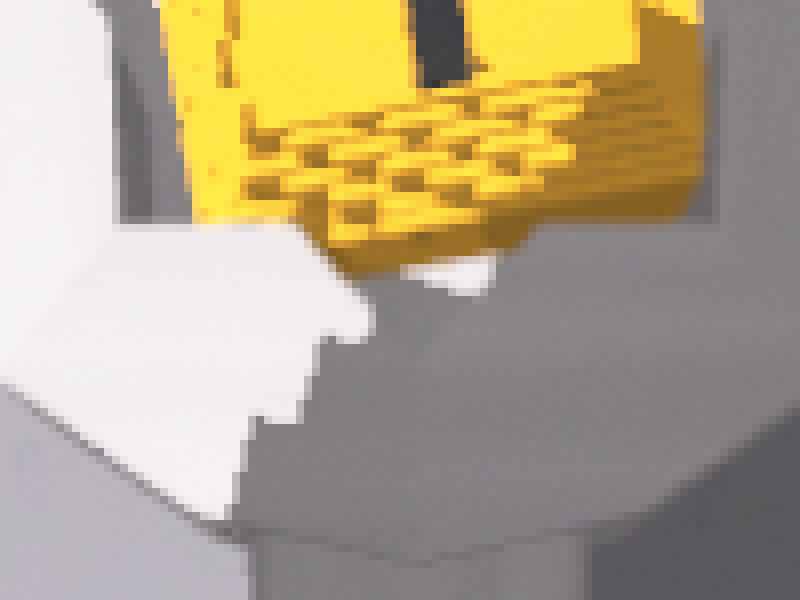

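>>> {"op": "carry_out", "data": {"jaw": [1, 1, 1, 1], "xyz": [[-0.2, -2.3, 0.3], [-0.1, -4.3, 0.5], [0, -6.3, 0.5], [0, -6.3, 0.5]], "rotation": [[0, 0, 1], [0, 0, 2], [0, 0, 3], [0, 0, 3]]}}

```text
time: 20.45
position: [0.5212, 0.0486, 0.0413]
tcp_rot: [3.139, -0.003, 0.252]
ft_force: [1.6, -5.4, -2.5]
gripper_width: 0.163
```

>>> {"op": "carry_out", "data": {"jaw": [1, 1], "xyz": [[0, -2, 0.2], [0, -2, 0.2]], "rotation": [[0, 0, 1], [0, 0, 1]]}}

```text
time: 20.65
position: [0.5207, 0.0505, 0.0412]
tcp_rot: [3.139, -0.003, 0.234]
ft_force: [0.7, -5.0, -1.6]
gripper_width: 0.162
```

>>> {"op": "carry_out", "data": {"jaw": [1, 1], "xyz": [[0, -2, 0], [0, -2, 0]], "rotation": [[0, 0, 1], [0, 0, 1]]}}

```text
time: 20.85
position: [0.5203, 0.0524, 0.0412]
tcp_rot: [3.139, -0.003, 0.217]
ft_force: [1.3, -5.5, -2.0]
gripper_width: 0.162
```

Run:
```python
from h import *
look('w19')
arc([0.5,1])
```

```text
[0.5203 0.0524 0.0412] [179.85  -0.19  12.41] [ 1.3 -5.5 -2. ] [-0.85 -0.06  0.07]
yaw 12.43 ring-axis err [-0.1  -0.33]
[[np.float64(-0.1), np.float64(-1.3), 0], [np.float64(-0.1), np.float64(-2.3), 0]] [[0, 0, 0.5], [0, 0, 1]]
```

View pics/w19c.png

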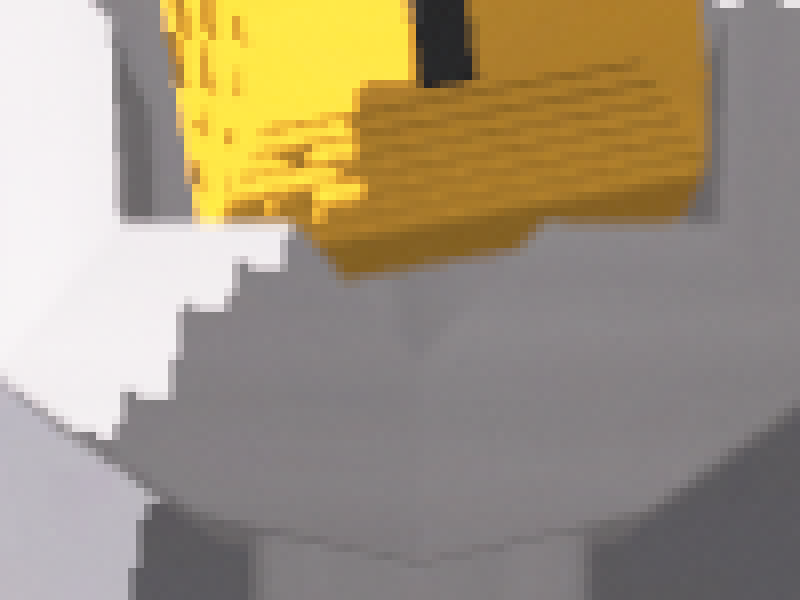

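No stop yet: the side force is steady at about 5.5 N. I'll go on in half-degree steps until it rises.

>>> {"op": "carry_out", "data": {"jaw": [1, 1], "xyz": [[0, -1, 0], [0, -1, 0]], "rotation": [[0, 0, 0.5], [0, 0, 0.5]]}}

```text
time: 21.1
position: [0.5201, 0.0533, 0.0413]
tcp_rot: [3.139, -0.003, 0.208]
ft_force: [0.9, -4.9, -2.5]
gripper_width: 0.162
```

>>> {"op": "carry_out", "data": {"jaw": [1, 1], "xyz": [[0, -1, 0], [0, -1, 0]], "rotation": [[0, 0, 0.5], [0, 0, 0.5]]}}

```text
time: 21.3
position: [0.5199, 0.0542, 0.0413]
tcp_rot: [3.139, -0.003, 0.2]
ft_force: [1.2, -5.2, -2.5]
gripper_width: 0.171
```

>>> {"op": "carry_out", "data": {"jaw": [1, 1], "xyz": [[0, -1, 0], [0, -1, 0]], "rotation": [[0, 0, 0.5], [0, 0, 0.5]]}}

```text
time: 21.5
position: [0.5197, 0.0552, 0.0413]
tcp_rot: [3.139, -0.003, 0.191]
ft_force: [0.1, -6.0, -2.5]
gripper_width: 0.161
```

>>> {"op": "carry_out", "data": {"jaw": [1, 1], "xyz": [[0, -1, 0], [0, -1, 0]], "rotation": [[0, 0, 0.5], [0, 0, 0.5]]}}

```text
time: 21.7
position: [0.5195, 0.0562, 0.0413]
tcp_rot: [3.139, -0.003, 0.183]
ft_force: [0.5, -5.2, -1.8]
gripper_width: 0.164
```

>>> {"op": "carry_out", "data": {"jaw": [1, 1], "xyz": [[0, -0.6, 0], [0, -0.6, 0]], "rotation": [[0, 0, 0.3], [0, 0, 0.3]]}}

```text
time: 21.9
position: [0.5194, 0.0567, 0.0413]
tcp_rot: [3.139, -0.003, 0.178]
ft_force: [0.7, -5.6, -2.2]
gripper_width: 0.162
```

>>> {"op": "carry_out", "data": {"jaw": [1, 1], "xyz": [[0, -0.6, 0], [0, -0.6, 0]], "rotation": [[0, 0, 0.3], [0, 0, 0.3]]}}

```text
time: 22.1
position: [0.5193, 0.0573, 0.0413]
tcp_rot: [3.139, -0.003, 0.173]
ft_force: [0.1, -4.7, -2.5]
gripper_width: 0.162
```

Run:
```python
from h import *
st,d=look('w20')
arc([0])
```

```text
[0.5193 0.0573 0.0413] [179.82  -0.19   9.89] [ 0.1 -4.7 -2.5] [-0.76 -0.07  0.03]
yaw 9.9 ring-axis err [-0.04 -0.44]
[[np.float64(-0.0), np.float64(-0.4), 0]] [[0, 0, 0]]
```

View pics/w20.png

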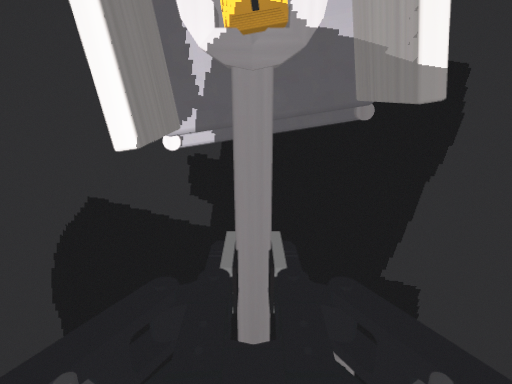

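Run:
```python
from h import *
d=np.load('w20.npz');im=d['color']
a=lambda p:np.degrees(np.arctan2(p[1,0]-p[0,0],p[1,1]-p[0,1]))
g=tp(d,[[117,151],[446,102]],-.0557);print('guard front',g,a(g))
b=tp(d,[[172,143],[365,112]],.0413-.012);print(a(b))
c=np.zeros((600,800,3),np.uint8)
k=cv2.resize(im[0:75,200:300],None,fx=8,fy=8,interpolation=cv2.INTER_CUBIC);cv2.imwrite('pics/w20e.png',k[:,:,::-1])
```

```text
guard front [[ 63.  -38.5 -55.7]
 [ 76.6  54.3 -55.7]] 8.337444438846722
8.991572736204597
```

View pics/w20e.png

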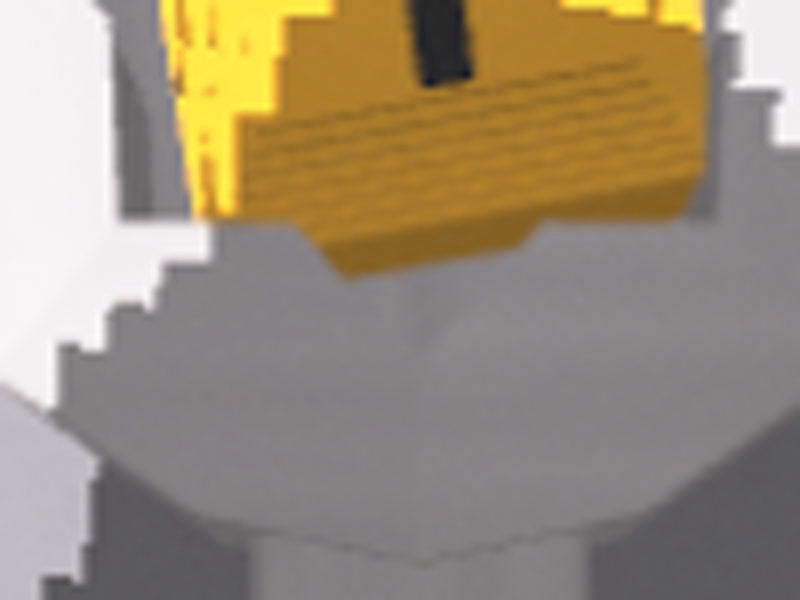

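>>> {"op": "carry_out", "data": {"jaw": [1, 1], "xyz": [[0, -0.7, 0], [0, -0.7, 0]], "rotation": [[0, 0, 0.3], [0, 0, 0.3]]}}

```text
time: 22.35
position: [0.5192, 0.0579, 0.0413]
tcp_rot: [3.138, -0.003, 0.168]
ft_force: [0.7, -5.7, -2.7]
gripper_width: 0.162
```

>>> {"op": "carry_out", "data": {"jaw": [1, 1], "xyz": [[0, -0.7, 0], [0, -0.7, 0]], "rotation": [[0, 0, 0.3], [0, 0, 0.3]]}}

```text
time: 22.55
position: [0.5191, 0.0584, 0.0413]
tcp_rot: [3.138, -0.003, 0.163]
ft_force: [0.1, -5.8, -1.9]
gripper_width: 0.163
```

>>> {"op": "carry_out", "data": {"jaw": [1, 1], "xyz": [[0, -0.7, 0], [0, -0.7, 0]], "rotation": [[0, 0, 0.3], [0, 0, 0.3]]}}

```text
time: 22.75
position: [0.5191, 0.0588, 0.0413]
tcp_rot: [3.138, -0.003, 0.158]
ft_force: [1.5, -6.9, -2.6]
gripper_width: 0.167
```

>>> {"op": "carry_out", "data": {"jaw": [1, 1], "xyz": [[0, -0.7, 0], [0, -0.7, 0]], "rotation": [[0, 0, 0.3], [0, 0, 0.3]]}}

```text
time: 22.95
position: [0.519, 0.0592, 0.0413]
tcp_rot: [3.137, -0.003, 0.153]
ft_force: [0.8, -7.4, -2.1]
gripper_width: 0.167
```

>>> {"op": "carry_out", "data": {"jaw": [1, 1], "xyz": [[0, -0.7, 0], [0, -0.7, 0]], "rotation": [[0, 0, 0.3], [0, 0, 0.3]]}}

```text
time: 23.15
position: [0.5189, 0.0596, 0.0413]
tcp_rot: [3.137, -0.003, 0.148]
ft_force: [0.9, -6.5, -2.1]
gripper_width: 0.163
```

Run:
```python
from h import *
st,d=look('w21')
arc([0,1])
im=d['color']
k=cv2.resize(im[0:75,200:300],None,fx=8,fy=8,interpolation=cv2.INTER_CUBIC);cv2.imwrite('pics/w21e.png',k[:,:,::-1])
```

```text
[0.5189 0.0596 0.0413] [179.71  -0.19   8.51] [ 0.9 -6.5 -2.1] [-1.09 -0.03  0.28]
yaw 8.51 ring-axis err [-0.03 -0.81]
[[np.float64(-0.0), np.float64(-0.8), 0], [np.float64(0.0), np.float64(-2.8), 0]] [[0, 0, 0], [0, 0, 1]]
```

View pics/w21e.png

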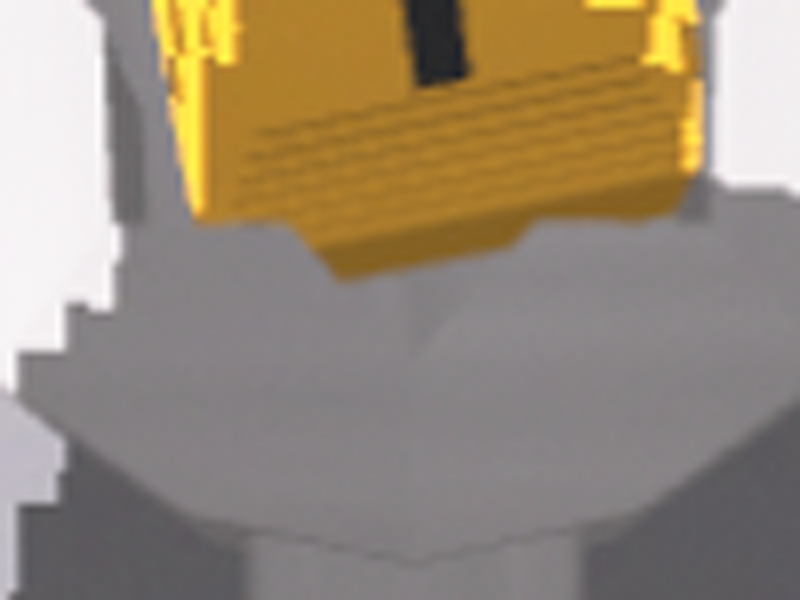

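View pics/w21.png

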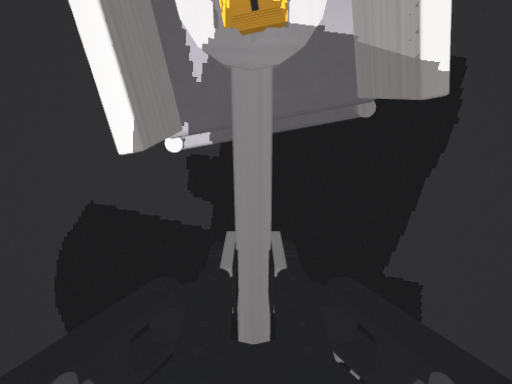

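The spindle has stopped following the tool: its lag has grown from about 8° to 9.5° and the moment is rising. I'll confirm with one more gentle push.

>>> {"op": "carry_out", "data": {"jaw": [1, 1], "xyz": [[0, -1, 0], [0, -1, 0]], "rotation": [[0, 0, 0], [0, 0, 0]]}}

```text
time: 23.4
position: [0.5189, 0.06, 0.0413]
tcp_rot: [3.136, -0.003, 0.149]
ft_force: [1.9, -8.1, -2.4]
gripper_width: 0.162
```

Run:
```python
from h import *
st,d=look('w22')
arc([0])
im=d['color']
k=cv2.resize(im[0:75,200:300],None,fx=8,fy=8,interpolation=cv2.INTER_CUBIC);cv2.imwrite('pics/w22e.png',k[:,:,::-1])
```

```text
[0.5189 0.06   0.0413] [179.66  -0.19   8.54] [ 1.9 -8.1 -2.4] [-1.24 -0.04  0.09]
yaw 8.54 ring-axis err [-0.02 -0.32]
[[np.float64(-0.0), np.float64(-0.3), 0]] [[0, 0, 0]]
```

View pics/w22e.png

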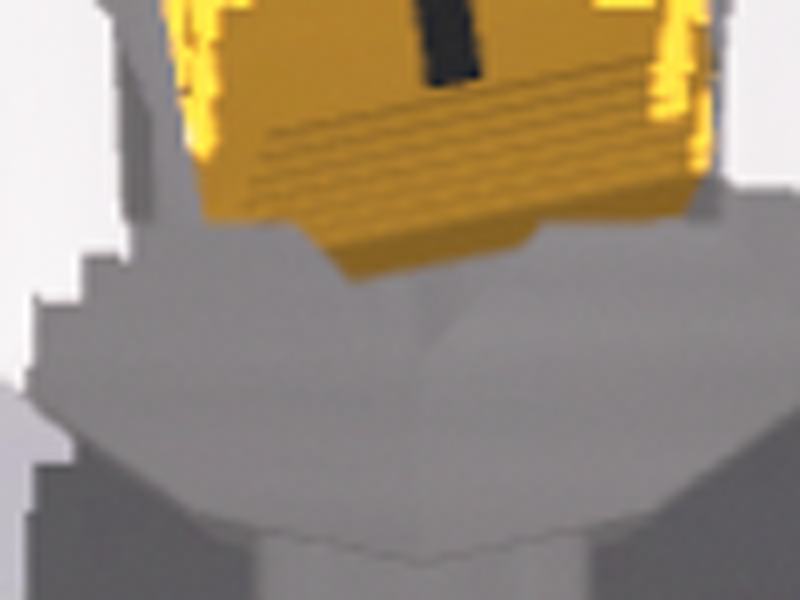

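The force is now 8 N and the moment is half again the free-turning value, with the tool moving only 0.4 of the last 1 mm. The spindle flats read 18.5° against the valve's 18.7°, so it is against its stop. I'll ease back and lift off.

Run:
```python
from h import *
arc([-3,-6,-9.5])
```

```text
yaw 8.54 ring-axis err [-0.02 -0.32]
[[np.float64(0.1), np.float64(5.7), 0], [np.float64(0.5), np.float64(11.6), 0], [np.float64(1.3), np.float64(18.5), 0]] [[0, 0, -3], [0, 0, -6], [0, 0, -9.5]]
```

>>> {"op": "carry_out", "data": {"jaw": [1, 1, 1, 1, 1, 1, 1, 1], "xyz": [[0.1, 5.7, 0], [0.5, 11.6, 0], [1.3, 18.5, 0], [1.3, 18.5, 0], [1.3, 18.5, -3], [1.3, 18.5, -9], [1.3, 18.5, -18], [1.3, 18.5, -25]], "rotation": [[0, 0, -3], [0, 0, -6], [0, 0, -9.5], [0, 0, -9.5], [0, 0, -9.5], [0, 0, -9.5], [0, 0, -9.5], [0, 0, -9.5]]}}

```text
time: 24.25
position: [0.5229, 0.0423, 0.0674]
tcp_rot: [3.135, -0.003, 0.315]
ft_force: [0.6, -0.3, -4.1]
gripper_width: 0.161
```

Run:
```python
from h import *
st,d=look('w23')
```

```text
[0.5229 0.0423 0.0674] [ 1.7963e+02 -1.6000e-01  1.8030e+01] [ 0.6 -0.3 -4.1] [ 0.    0.13 -0.  ]
```

View pics/w23.png

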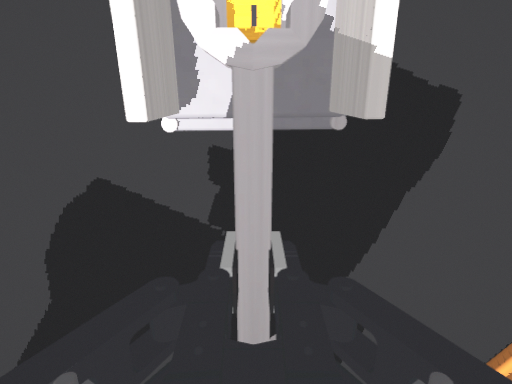

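Run:
```python
from h import *
d=np.load('w23.npz');im=d['color']
cv2.imwrite('pics/w23e.png',cv2.resize(im[0:75,200:300],None,fx=8,fy=8,interpolation=cv2.INTER_CUBIC)[:,:,::-1])
go(.5229,.0423,.15,18)
```

```text
t 24.3 shift [ -0.1   0.3 -81.6] rot [ 0.42 -0.26  0.04] F [ 0.9 -0.9 -2.8] w 0.163
```

View pics/w23e.png

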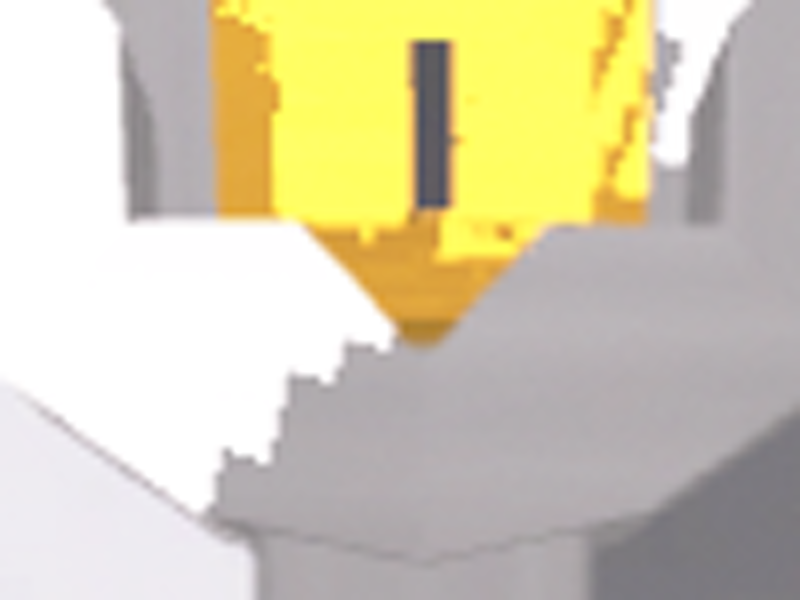

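The spindle's dark line points straight down the image (valve -x) and its flats are square to the guard, so the valve is shut. Now I'll carry the key back.

>>> {"op": "carry_out", "data": {"jaw": [1, 1, 1, 1], "xyz": [[0, 0, -20], [0, 0, -50], [0, 0, -82], [0, 0, -82]], "rotation": [[0.4, -0.2, 0], [0.4, -0.2, 0], [0.4, -0.2, 0], [0.4, -0.2, 0]]}}

```text
time: 24.7
position: [0.5246, 0.0426, 0.1545]
tcp_rot: [3.138, -0.009, 0.315]
ft_force: [0.5, -0.1, -3.6]
gripper_width: 0.165
```

Run:
```python
from h import *
go(.4623,-.2603,.15,-15.7)
```

```text
t 24.7 shift [-153.1  268.7    4.3] rot [ 0.08 -0.55 33.74] F [ 0.5 -0.1 -3.6] w 0.165
```

>>> {"op": "carry_out", "data": {"jaw": [1, 1, 1, 1, 1, 1, 1, 1], "xyz": [[-15, 25, 2], [-38, 65, 4], [-63, 110, 4], [-90, 158, 4], [-115, 202, 4], [-138, 242, 4], [-150, 264, 4], [-153, 269, 4]], "rotation": [[0, 0, 3], [0, -0.2, 8], [0, -0.4, 14], [0, -0.5, 20], [0, -0.5, 25], [0, -0.5, 30], [0, -0.5, 33], [0, -0.5, 34]]}}

```text
time: 25.5
position: [0.4614, -0.2634, 0.1492]
tcp_rot: [3.141, -0.0, -0.284]
ft_force: [1.0, 1.4, -3.6]
gripper_width: 0.161
```

Run:
```python
from h import *
go(.4623,-.2603,.07,-15.7)
wsnap('w24')
```

```text
t 25.5 shift [-0.  -3.3 79.2] rot [ 0.06 -0.01 -0.58] F [ 1.   1.4 -3.6] w 0.161
```

View pics/w24.png

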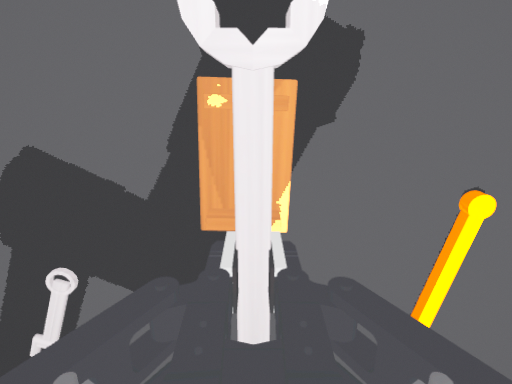

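The key is back over the rest, with the board centred around column 247 as it was at lift-off. I'll lower it.

>>> {"op": "carry_out", "data": {"jaw": [1, 1, 1, 1, 1], "xyz": [[0, -3.3, 20], [0, -3.3, 55], [0, -3.3, 80], [0, -3.3, 105], [0, -3.3, 105]], "rotation": [[0, 0, -0.6], [0, 0, -0.6], [0, 0, -0.6], [0, 0, -0.6], [0, 0, -0.6]]}}

```text
time: 26.05
position: [0.4612, -0.2567, 0.0413]
tcp_rot: [-3.139, 0.007, -0.271]
ft_force: [-0.1, 0.2, -4.0]
gripper_width: 0.162
```

Run:
```python
from h import *
go(.4623,-.2603,.0273,-15.7)
```

```text
t 26.05 shift [ 2.1  3.3 14. ] rot [-0.16  0.38  0.19] F [-0.1  0.2 -4. ] w 0.162
```

>>> {"op": "carry_out", "data": {"jaw": [1, 1, 1, 1, 1, 1], "xyz": [[2, 3.3, 3], [2, 3.3, 6], [2, 3.3, 9], [2, 3.3, 11.5], [2, 3.3, 13], [2, 3.3, 13]], "rotation": [[-0.2, 0.4, 0.2], [-0.2, 0.4, 0.2], [-0.2, 0.4, 0.2], [-0.2, 0.4, 0.2], [-0.2, 0.4, 0.2], [-0.2, 0.4, 0.2]]}}

```text
time: 26.65
position: [0.4622, -0.2603, 0.0283]
tcp_rot: [3.141, -0.0, -0.274]
ft_force: [0.2, 0.0, -4.2]
gripper_width: 0.163
```

Run:
```python
from h import *
go(.4623,-.2603,.0273,-15.7)
```

```text
t 26.65 shift [ 0.1 -0.1  1. ] rot [ 0.04 -0.02 -0.02] F [ 0.2  0.  -4.2] w 0.163
```

>>> {"op": "carry_out", "data": {"jaw": [1, 1, 1], "xyz": [[0, 0, 0.7], [0, 0, 1.4], [0, 0, 1.4]], "rotation": [[0, 0, 0], [0, 0, 0], [0, 0, 0]]}}

```text
time: 26.95
position: [0.4622, -0.2604, 0.0272]
tcp_rot: [3.141, -0.001, -0.274]
ft_force: [-1.5, 0.8, 0.6]
gripper_width: 0.165
```

Weight is off the gripper, so the key is resting on the bars. I'll open the jaws slowly, then rise.

>>> {"op": "carry_out", "data": {"jaw": [0.75, 0.6, 0.4, 0.2, 0, 0, 0, 0], "xyz": [[0, 0, 0], [0, 0, 0], [0, 0, 0], [0, 0, 0], [0, 0, 0], [0, 0, 0], [0, 0, 0], [0, 0, 0]], "rotation": [[0, 0, 0], [0, 0, 0], [0, 0, 0], [0, 0, 0], [0, 0, 0], [0, 0, 0], [0, 0, 0], [0, 0, 0]], "force": 20}}

```text
time: 27.75
position: [0.4622, -0.2604, 0.0272]
tcp_rot: [3.141, -0.001, -0.274]
ft_force: [0.2, -0.0, 0.0]
gripper_width: 0.999
```

>>> {"op": "carry_out", "data": {"jaw": [0, 0, 0, 0, 0, 0, 0], "xyz": [[0, 0, -15], [0, 0, -50], [0, 0, -95], [0, 0, -140], [0, 0, -180], [0, 0, -203], [0, 0, -203]], "rotation": [[0, 0, 0], [0, 0, 0], [0, 0, 0], [0, 0, 0], [0, 0, 0], [0, 0, 0], [0, 0, 0]]}}

```text
time: 28.45
position: [0.463, -0.2608, 0.2335]
tcp_rot: [3.138, -0.007, -0.274]
ft_force: [-0.1, -1.1, -0.6]
gripper_width: 1.001
```

Run:
```python
from h import *
st,d=look('w25'); print(r.observe()['gripper_width'],r.observe()['time'])
T=np.load('w25.npz')['T'];hsv=cv2.cvtColor(d['color'],cv2.COLOR_RGB2HSV)
t=snap('top','top2')
cv2.imwrite('pics/top2c.png',cv2.resize(t['color'][95:235,200:380],None,fx=4,fy=4,interpolation=cv2.INTER_CUBIC)[:,:,::-1])
```

```text
[ 0.463  -0.2608  0.2335] [179.77  -0.4  -15.71] [-0.1 -1.1 -0.6] [-0.01 -0.    0.02]
0.9953868178376122 28.5
```

View pics/w25.png

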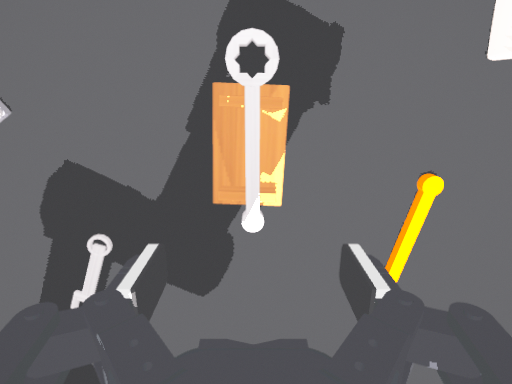

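View pics/top2c.png

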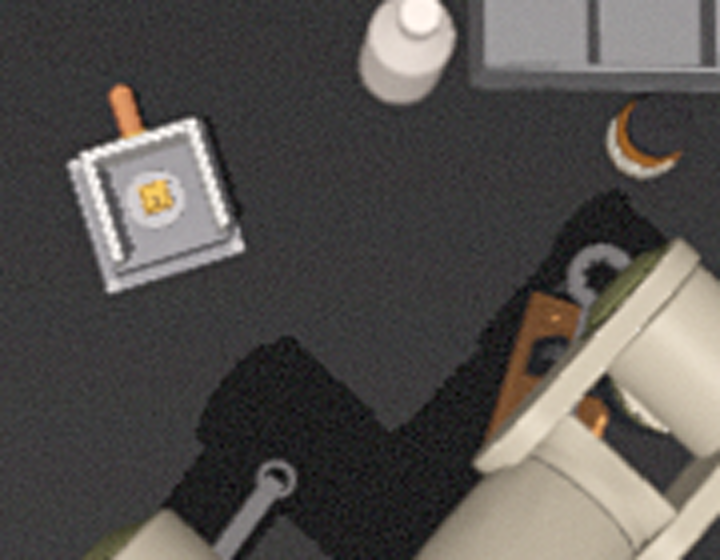

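The key lies on the rest as before, with its ring at (252,58) and its boss at (253,220). I'll check the spindle from above as well before handing in.

Run:
```python
from h import *
d=np.load('w25.npz');T=d['T']
ring=onplane(d,[[251.7,58.5]],.052,T)[0];boss=onplane(d,[[253,220]],.05,T)[0]
v=ring-boss;cor=onplane(d,[[214,83],[290,85],[282,206],[213,204]],.01,T).mean(0);a=np.radians(-17.8);X=np.array([np.cos(a),np.sin(a)]);Y=np.array([-X[1],X[0]])
g=ring[:2]-.115*v[:2]/np.linalg.norm(v[:2]);print(ring,boss,np.linalg.norm(v),'x',(ring-cor)[:2]@X,'grip y',(g-cor[:2])@Y)
go(.589,.061,.231,18)
```

```text
[ 0.57200892 -0.29131215  0.052     ] [ 0.40266833 -0.24494947  0.05      ] 0.1755839819556419 x 0.09710413901090052 grip y -0.00418036779330548
t 28.55 shift [  35.4 -343.4   -1.5] rot [ 6.000e-02 -1.000e-02 -3.372e+01] F [-0.8 -0.1 -0.7] w 1.001
```

>>> {"op": "carry_out", "data": {"jaw": [0, 0, 0, 0, 0, 0, 0, 0], "xyz": [[35, -343, 0], [35, -343, 0], [35, -343, 0], [35, -343, 0], [35, -343, 0], [35, -343, 0], [35, -343, 0], [35, -343, 0]], "rotation": [[0, 0, -34], [0, 0, -34], [0, 0, -34], [0, 0, -34], [0, 0, -34], [0, 0, -34], [0, 0, -34], [0, 0, -34]]}}

```text
time: 29.35
position: [0.5888, 0.0654, 0.227]
tcp_rot: [-3.14, 0.003, 0.325]
ft_force: [-0.4, -1.8, 0.1]
gripper_width: 0.999
```

>>> {"op": "carry_out", "data": {"jaw": [0, 0, 0], "xyz": [[0, 0, 0], [0, 0, 0], [0, 0, 0]], "rotation": [[0, 0, 0], [0, 0, 0], [0, 0, 0]]}}

```text
time: 29.65
position: [0.5885, 0.0644, 0.2266]
tcp_rot: [-3.14, 0.004, 0.323]
ft_force: [-0.4, -0.9, -0.3]
gripper_width: 1.002
```

Run:
```python
from h import *
look('w26',(50,180,180,320),5)
t=snap('top','top3')
cv2.imwrite('pics/top3c.png',cv2.resize(t['color'][85:245,100:400],None,fx=2.6,fy=2.6,interpolation=cv2.INTER_CUBIC)[:,:,::-1])
```

```text
[0.5885 0.0644 0.2266] [-179.9     0.22   18.52] [-0.4 -0.9 -0.3] [-0.02 -0.   -0.01]
```

View pics/w26c.png

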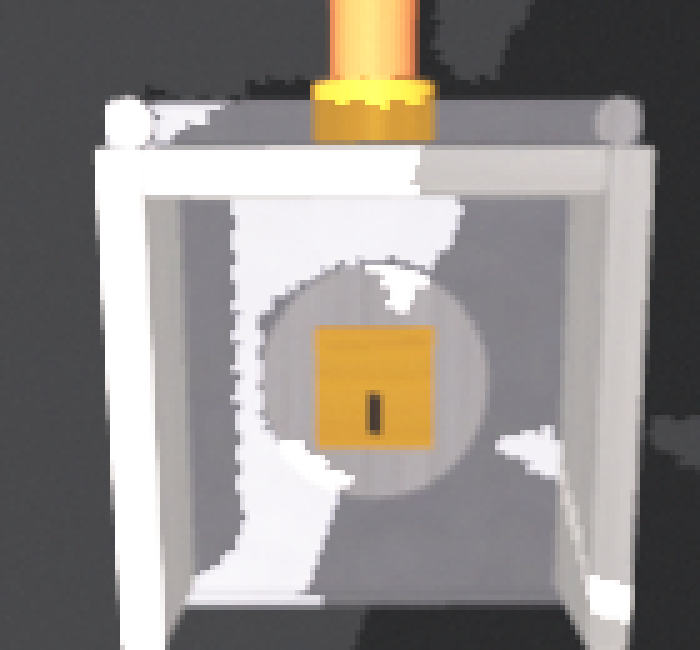

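View pics/top3c.png

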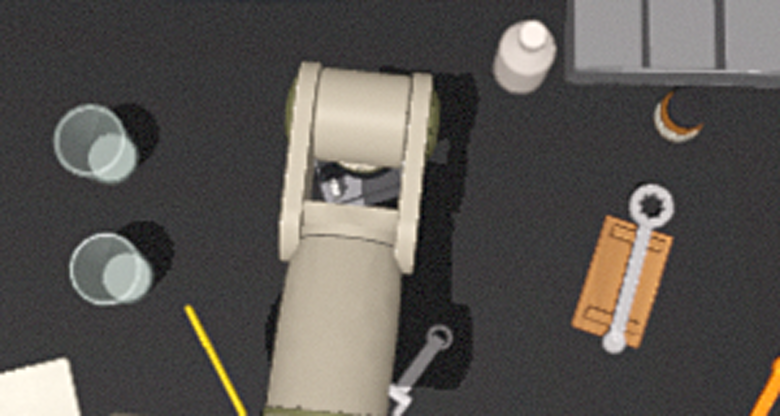

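The spindle's flats are parallel to the guard and its line points to the open side. The key lies on both bars, and the beakers, bottle and jar are where they were. I'm handing in.

Run:
```python
from h import *
print(r.finish_job())
```

```text
the job is handed in; nothing more can be done
None
```

I shut the valve with the steel ring key in three swings, lifting and reseating the key twice, then laid it back on its rest and handed the job in at about 30 s. No verdict is reported at hand-in.

- **Valve:** the last wrist picture shows the spindle's flats parallel to the guard and its dark line pointing to the open side. At the stop the side force rose from about 5.5 N to about 8 N, and the moment from 0.8 to 1.24 N m. I pushed no further than that.
- **Key:** it lies on both bars. The ring centre is about 97 mm from the rest's centre along x, and the grip place is about 4 mm off its middle line. The gripper is open and clear of everything.
- **Other things:** the beakers, bottle and jar look unmoved in the last top picture. I saw no sign of the key touching the guard, though contact there was not measured.
- **Disagreements:** the top camera's first estimate of the spindle was about 5 mm off the wrist camera's, so I used the wrist camera for seating. Its views of ring and spindle differed by up to about 1 mm between swings, which I corrected by small shifts.

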